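# Find and hold the heavy side of a tube rotator's wheel

### The arm

A 6-joint arm with a two-finger parallel gripper is mounted at the origin on the work surface. World frame = base frame: x ahead of the robot, y to its left, z up, the work surface at z = 0. Lengths are in m, angles in rad, forces in N, time in s.
With the tool pointing down it reaches from about 0.35 to 0.725 m from the base axis. Payload 6 kg.
Tool frame: the origin (TCP) lies at the very end of the fingers, on their centre line; the grasp point (between the pads) lies 19 mm behind it; y points along the fingers, x is the direction in which the jaws open and shut, and the axes are right-handed (so a half turn about y gives the same grasp; the last joint's range is limited). The gripper opens to 85 mm and grips with 20 to 120 N. Pads are 22 mm wide; open, the fingers measure 114 mm over their backs; the gripper's body (76 mm by 85 mm) begins 54 mm behind the grasp point. The pads swing forward as they close: fully open they stand 13 mm farther back than shut.
Start: joints at [1.564, 0.04, 0.085, 0, -1.615, -0.334], TCP at [0.201, 0.565, 0.199] pointing down, gripper open.
Joint ranges: [-2.56, 2.56], [-1.29, 2.01], [-1.08, 1.49], [-3.29, 1.98], [-2.81, -0.18], [-2.99, 2.99]. Speed limits (rad/s): [2.57, 2.57, 3.01, 3.14, 3.14, 3.14].

### API

Orientations are given as a rotation vector (axis times angle).
In Python, from workcell import env, viewer gives the robot as it stands.
- The arm moves only by the tool servo_tool, never from a script. Its argument "plan" is a list of rows, each an object of numbers: "rx", "ry", "rz": the turn, a rotation vector about the tool's x, y, z in rad; "x", "y", "z": the shift along the tool's x, y, z in mm; "claw": the finger opening in mm, from 0 to 85.4. A call has 1 to 20 rows; each row is the pose to reach, as a shift and turn from the pose measured when the call began, along the tool's axes at that moment; what a row does not reach only later rows make up. A row lasts 1/12 s, in which the tool goes at most 41.7 mm and 7.16 degrees, less where a joint would pass 70% of its speed; a pose out of reach is approached as far as the arm can. A call with a gripper value outside its range is refused whole. The fingers move at their own pace and stop on an object; "grip_force" is the grip in N (left out, the last holds). Time passes only in rows, so rows that repeat a pose let the fingers close. It gives the time, the measured TCP pose, the force and the opening at its end, in the units of the state.
- env.sense(): the state, without advancing time (a new reading comes with each control period).
- viewer.grab_frame(name): name is "side" or "top"; returns the picture (480x640x3 uint8, red, green, blue); there is no depth.
- viewer.calibration(name): a dict with "K" (3x3 intrinsics, pixels), "view" (4x4, takes a point from world to camera coordinates). Camera axes: x right, y down, z forward; pixel columns grow to the right and rows downward; lengths in m; the calibration is good to about 2 mm. A picture is of the moment at which its call begins. calibration takes no time and is no camera call.
- env.close_job(): hands the job in, once; it reports no verdict.
The state is a dict: "t": time; "q": joint angles; "qvel": joint speeds; "joint_torque": joint torques, N m; "position": TCP position; "ee_rot": TCP orientation; "contact_force": force on the tool from outside, world axes, zero at the start; "moment": the same for the moment, N m; "finger_gap": finger opening in m.
Only numpy, scipy, OpenCV 4.12 (cv2) and the standard library are available. Lean on these libraries where they do the work, as an engineer would, in place of code of your own. Each camera call takes 0.05 s, during which the arm holds its last target.

### The job

First clear the crank's way: take the amber, orange-capped tube out of the well in front of the tube rotator's wheel and stand it fully home in one of the three empty holes of the rack, without disturbing anything else. Then take the red crank handle and turn the wheel round to feel which side of it is heavy (it cannot be seen), bring that heavy side to the very bottom, within about 20 degrees, and finish with the gripper still holding the handle there, motionless.

Things in the scene. Friction and masses are not known exactly. Their poses are not given: they have to be found in the camera images.
- tube_mid (a point): Middle (half-way up, on the axis) of the tube to move: closed cylinder, 16 mm diameter, 100 mm tall, amber with orange cap, about 25 g, tapered foot; z up its axis. It stands 28 mm deep in the rotator's black well (18 mm hole in a 42 mm square block, top 40 mm above the table), foot 12 mm and top 112 mm above the table, and blocks the crank handle's path.
- rotator: Tube rotator, fixed to the bench: white foot plate 10 mm thick, white drive housing 205 mm tall, and in front of it a blue drum wheel, 156 mm across and 40 mm thick, on a level axle 140 mm above the table. Origin on the table below the wheel; x along the axle away from the robot, z up. The tube's well is at (-85, +42) mm. The wheel's front is at x = -10 mm.
- axle (a point): Point on the axle line level with the middle of the crank handle, 75 mm in front of the wheel: centre of the circle, radius 50 mm, on which handle_mid travels. x along the axle into the wheel, y to the left as the robot faces the wheel, z up. handle_mid stands at (0, -50 sin q, 50 cos q) mm in this frame, q being joint wheel.
- wheel (a joint): Angle q of the wheel, rad: 0 with the handle straight above the axle, growing clockwise as the robot faces the wheel (handle to the right at pi/2), unlimited both ways; starts between 1.05 and 2.7. Drag keeps the wheel wherever it is left: about 6 N at the handle, the same at every angle, against the motion. The pull of a hidden weight (4 to 5 N at most, at the handle) adds to it.
- wheel_front (a point): Centre of the front of the sealed wheel; x along the axle, z from the axle towards the crank handle. An off-centre weight sits unseen inside, fixed in the wheel at an angle to the handle that is new every time. Turning is hardest while the heavy side climbs level with the axle, easiest while it sinks level with it, and neither when it is straight down or straight up.
- handle_mid (a point): Middle of the red crank handle: round sleeve, 16 mm diameter, 64 mm long, lying level along the axle's direction, 50 mm from the axle line. It spins freely on its spindle, so it can be pinched from above (fingers closing across it) and led round the whole circle without turning the gripper. Between its far end and the steel crank arm are about 27 mm.
- rack_hole0 (a point): Mouth centre of an empty hole of the aluminium rack (block 94 x 146 x 40 mm, fixed): right end of the front row seen from the robot. Hole 18 mm diameter, 28 mm deep, mouth 40 mm above the table; a tube fully home has its middle 62 mm above the table. y runs along the row, holes 50 mm apart. The back row, 50 mm behind (+x), holds three more tubes of the same size.
- rack_hole1 (a point): The same for the middle hole of the front row.
- rack_hole2 (a point): The same for the left hole of the front row.

How it is judged:
By the outcome, as a careful person would: the job done as asked, in the order asked, and still so for the second after the job is handed in, while the arm keeps its last pose, push and grip.
It also fails if it takes over 72 s, if anything falls off the work surface, if the arm or the gripper's body presses on something with over 40 N, if the wrist force passes 120 N, or if a joint passes its speed limit or range.

## Working session

There is one attempt and no reset: what is moved stays moved. The work goes in short steps, Python scripts to look and compute and a tool call to move; the robot and the scene stay as the last step left them, time stands still between calls to the robot, and variables do not carry over. Pictures are saved under pics/ and viewed, and the job is handed in when it is done.

Besides the shell and the picture viewer there is one more tool, called after ">>>" by a JSON object that holds its "method" and its "body", one argument or row to a line. servo_tool: Moves the arm, as the interface text tells. Its arguments: {"type":"object","properties":{"plan":{"type":"array","items":{"type":"object","properties":{"rx":{"type":"number"},"ry":{"type":"number"},"rz":{"type":"number"},"x":{"type":"number"},"y":{"type":"number"},"z":{"type":"number"},"claw":{"type":"number"}}}},"grip_force":{"type":"number"}},"required":["plan"]}

```bash
mkdir -p pics; ls; python3 - <<'E'
from workcell import env, viewer
import cv2, numpy as np
s=env.sense()
for k,v in s.items(): print(k,np.round(v,4).tolist())
for n in ("side","top"):
    im=viewer.grab_frame(n); cv2.imwrite(f"pics/a_{n}.png",im[:,:,::-1])
    c=viewer.calibration(n); print(n,np.round(c["K"],1).tolist(),np.round(c["view"],4).tolist())
E
```

```text
pics
t 0.0
q [1.5637, 0.0408, 0.0838, -0.0005, -1.6155, -0.3337]
qvel [-0.0016, 0.0, 0.0014, 0.0003, 0.0003, -0.0]
joint_torque [0.0013, -36.8204, 34.7409, 6.9318, -0.0054, -0.0]
position [0.2003, 0.5651, 0.198]
ee_rot [-1.0297, 1.455, -1.457]
contact_force [0.0959, 0.5542, -0.738]
moment [-0.0104, 0.0046, 0.0025]
finger_gap 0.0848
side [[462.6, 0.0, 326.1], [0.0, 462.6, 245.5], [0.0, 0.0, 1.0]] [[0.9571, -0.2898, -0.0043, -0.4958], [-0.2067, -0.6722, -0.711, 0.2851], [0.2031, 0.6813, -0.7032, 0.6712], [0.0, 0.0, 0.0, 1.0]]
top [[555.4, 0.0, 317.1], [0.0, 555.4, 238.8], [0.0, 0.0, 1.0]] [[-0.0268, -0.9996, 0.0082, 0.0947], [-0.9962, 0.026, -0.0834, 0.5453], [0.0832, -0.0104, -0.9965, 1.0481], [0.0, 0.0, 0.0, 1.0]]
```

View pics/a_side.png

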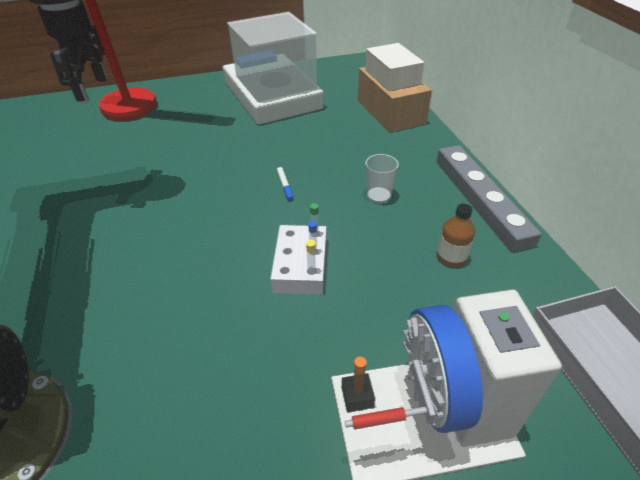

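View pics/a_top.png

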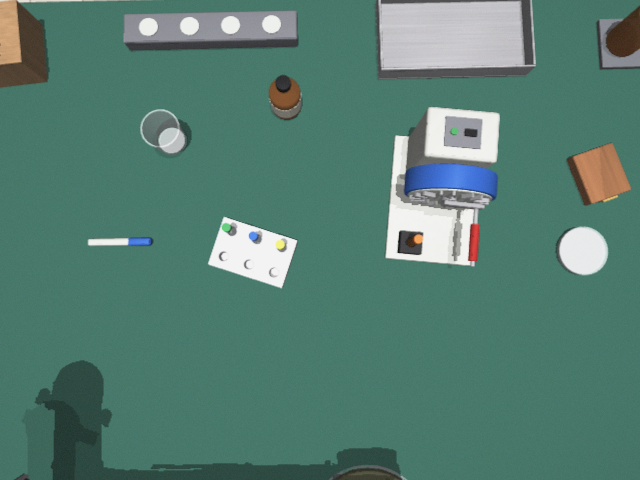

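```bash
cat > h.py <<'E'
from workcell import env, viewer
import cv2, numpy as np
def cam(n):
    c=viewer.calibration(n); K=np.array(c["K"]);V=np.array(c["view"]); return K,V
def ray(n,uv):
    K,V=cam(n); d=np.linalg.inv(K)@np.array([uv[0],uv[1],1.]); R=V[:3,:3]
    return -R.T@V[:3,3], R.T@d
def onz(n,uv,z):
    o,d=ray(n,uv); return o+d*(z-o[2])/d[2]
def tri(u1,u2):
    P=[cam(n)[0]@cam(n)[1][:3] for n in("side","top")]
    X=cv2.triangulatePoints(P[0],P[1],np.array(u1,float).reshape(2,1),np.array(u2,float).reshape(2,1)); return (X[:3]/X[3]).ravel()
def proj(n,p):
    K,V=cam(n); c=K@(V[:3,:3]@np.array(p)+V[:3,3]); return c[:2]/c[2]
def blobs(im,lo,hi,mina=15):
    h=cv2.cvtColor(im,cv2.COLOR_RGB2HSV); m=cv2.inRange(h,np.array(lo),np.array(hi))
    n,l,st,ce=cv2.connectedComponentsWithStats(m)
    return [(st[i].tolist(),np.round(ce[i],1).tolist()) for i in range(1,n) if st[i][4]>=mina], l
E
python3 - <<'E'
from h import *
for n in("side","top"):
    im=cv2.imread(f"pics/a_{n}.png")[:,:,::-1].copy()
    for nm,lo,hi in(("orange",(7,180,120),(14,255,255)),("red",(0,180,80),(4,255,255)),("blue",(105,150,80),(125,255,255)),("yel",(22,150,100),(32,255,255)),("grn",(50,150,80),(75,255,255)),):
        print(n,nm,blobs(im,lo,hi)[0])
im=cv2.imread("pics/a_top.png"); cv2.imwrite("pics/a_topz.png",cv2.resize(im[120:300,200:520],None,fx=2.5,fy=2.5,interpolation=cv2.INTER_CUBIC))
im=cv2.imread("pics/a_side.png"); cv2.imwrite("pics/a_sidez.png",cv2.resize(im[200:480,260:560],None,fx=2.1,fy=2.1,interpolation=cv2.INTER_CUBIC))
E
```

```text
side orange []
side red [([128, 88, 26, 13, 239], [140.5, 93.6]), ([100, 90, 38, 24, 409], [114.3, 103.3])]
side blue [([284, 186, 9, 13, 81], [288.0, 191.9]), ([308, 221, 9, 6, 42], [312.0, 223.5]), ([414, 305, 68, 114, 3602], [456.4, 359.0])]
side yel []
side grn []
top orange []
top red [([469, 225, 10, 36, 217], [473.5, 242.1])]
top blue [([405, 164, 93, 35, 2193], [451.5, 177.9]), ([249, 232, 9, 8, 49], [253.1, 235.9]), ([129, 238, 23, 8, 171], [139.7, 241.3])]
top yel []
top grn []
```

View pics/a_topz.png

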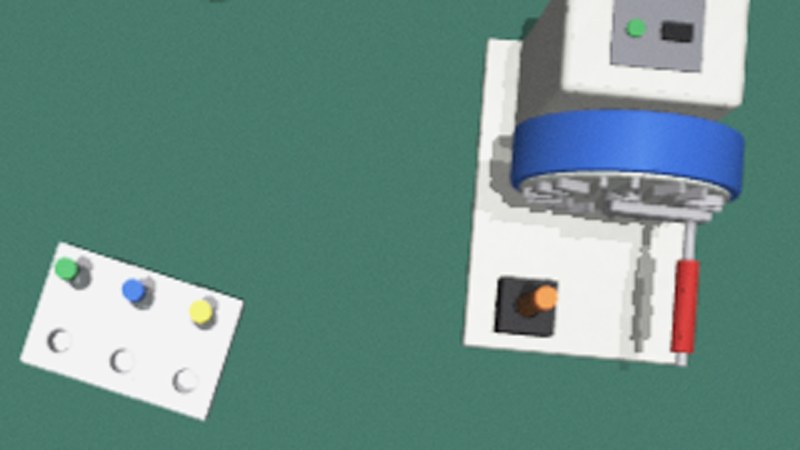

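View pics/a_sidez.png

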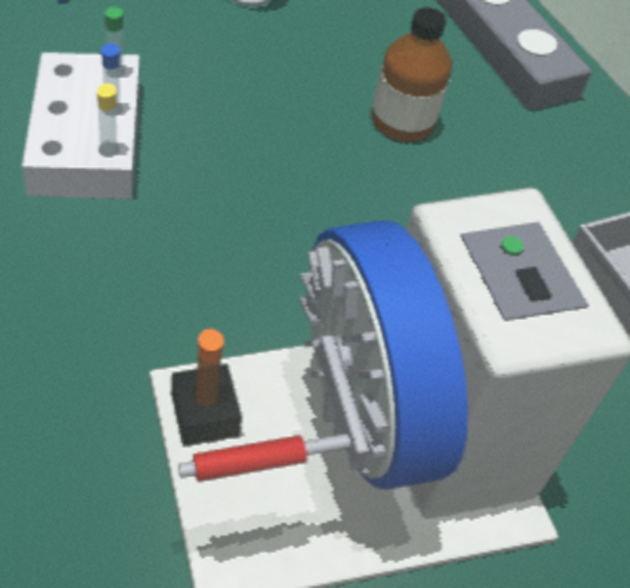

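```bash
python3 - <<'E'
from h import *
S=cv2.imread("pics/a_side.png")[:,:,::-1].copy(); T=cv2.imread("pics/a_top.png")[:,:,::-1].copy()
for n,im in(("side",S),("top",T)):
    for nm,lo,hi in(("orange",(5,150,150),(18,255,255)),("red",(0,150,80),(4,255,255)),("red2",(172,150,80),(180,255,255)),("yel",(20,120,100),(34,255,255)),("grn",(45,130,110),(75,255,255))):
        print(n,nm,blobs(im,lo,hi)[0])
def s(u):return (u[0]/2.1+260,u[1]/2.1+200)
def t(u):return (u[0]/2.5+200,u[1]/2.5+120)
print("cap",tri(s((210,339)),t((545,297))),onz("top",t((545,297)),.112),onz("side",s((210,339)),.112))
print("hn",tri(s((197,466)),t((682,350))),"hf",tri(s((303,449)),t((688,262))))
for a,b in(((51,148),(185,380)),((57,107),(121,360)),((63,70),(60,341))):
    print("hole side",onz("side",s(a),.04),"top",onz("top",t(b),.04))
for a in ((59,242),(243,299),(205,420),(21,360)): print("rack corner top",onz("top",t(a),.04)[:2])
for a in ((489,38),(465,345),(685,360)): print("plate",onz("top",t(a),.01)[:2])
for a in ((499,278),(557,284),(554,336),(496,331)): print("well",onz("top",t(a),.04)[:2])
E
```

```text
side orange [([355, 357, 11, 10, 92], [359.9, 361.7])]
side red [([86, 0, 69, 120, 1870], [119.3, 83.0]), ([353, 409, 52, 17, 472], [378.4, 416.8])]
side red2 []
side yel [([307, 240, 8, 11, 64], [310.3, 244.6])]
side grn [([310, 203, 8, 6, 37], [313.8, 205.7]), ([500, 313, 8, 7, 37], [503.6, 316.2])]
top orange [([414, 235, 8, 9, 62], [417.6, 238.8])]
top red [([469, 224, 10, 37, 295], [473.5, 242.4])]
top red2 []
top yel [([278, 242, 6, 7, 20], [281.0, 245.2])]
top grn [([451, 129, 6, 5, 17], [453.8, 131.2])]
cap [ 0.53622722 -0.09719018  0.11311018] [ 0.53539967 -0.09718065  0.112     ] [ 0.53785236 -0.09676671  0.112     ]
hn [ 0.49538833 -0.18524297  0.13735126] hf [ 0.55649897 -0.1929684   0.13621282]
hole side [0.48703385 0.16347802 0.04      ] top [0.48541759 0.16330701 0.04      ]
hole side [0.50384072 0.21125894 0.04      ] top [0.50176816 0.21124637 0.04      ]
hole side [0.5208048  0.25780841 0.04      ] top [0.51733017 0.25701283 0.04      ]
rack corner top [0.59262074 0.25680394]
rack corner top [0.54553249 0.11814485]
rack corner top [0.45497923 0.1488881 ]
rack corner top [0.50376496 0.28655829]
plate [ 0.75057923 -0.08104152]
plate [ 0.50758517 -0.05293494]
plate [ 0.49137451 -0.22393793]
well [ 0.55645621 -0.07667668]
well [ 0.55072994 -0.12061578]
well [ 0.51125713 -0.11665034]
well [ 0.51620642 -0.07282   ]
```

```bash
cat >> h.py <<'E'
from scipy.spatial.transform import Rotation as Ro
def togo(p, yaw_jaw=None, s=None):
    """world TCP target p, desired jaw direction angle (rad) in world, tool y down -> shift mm & rotvec in tool axes"""
    s=s or env.sense(); R=Ro.from_rotvec(s["ee_rot"]).as_matrix()
    d=R.T@(np.array(p)-s["position"])*1000
    out=[d]
    if yaw_jaw is not None:
        for a in(yaw_jaw,yaw_jaw+np.pi):
            x=np.array([np.cos(a),np.sin(a),0]);y=np.array([0,0,-1.]);Rt=np.c_[x,y,np.cross(x,y)]
            out.append(Ro.from_matrix(R.T@Rt).as_rotvec())
    return [np.round(o,3).tolist() for o in out]
E
python3 - <<'E'
from h import *
s=env.sense(); R=Ro.from_rotvec(s["ee_rot"]).as_matrix(); print(R.round(3)); print(s["contact_force"],s["position"])
yr=np.radians(-6.6)
print(togo([.536,-.097,.21],yr+np.pi/2))
E
```

```text
[[-0.334 -0.     0.942]
 [-0.942 -0.002 -0.334]
 [ 0.002 -1.     0.   ]]
[ 0.67353219 -0.70528684 -0.22049787] [0.20037606 0.56517377 0.19807321]
[[511.93, -11.014, 537.649], [-0.002, 2.916, 0.0], [0.0, -0.226, 0.002]]
```

>>> {"method": "servo_tool", "body": {
  "plan": [
    {"x":20,"y":-11,"z":22,"ry":-0.02,"claw":50},
    {"x":50,"y":-11,"z":52,"ry":-0.04,"claw":50},
    {"x":79,"y":-11,"z":82,"ry":-0.06,"claw":50},
    {"x":108,"y":-11,"z":112,"ry":-0.08,"claw":50},
    {"x":136,"y":-11,"z":142,"ry":-0.1,"claw":50},
    {"x":164,"y":-11,"z":172,"ry":-0.12,"claw":50},
    {"x":193,"y":-11,"z":202,"ry":-0.14,"claw":50},
    {"x":222,"y":-11,"z":232,"ry":-0.16,"claw":50},
    {"x":250,"y":-11,"z":262,"ry":-0.18,"claw":50},
    {"x":278,"y":-11,"z":292,"ry":-0.2,"claw":50},
    {"x":306,"y":-11,"z":322,"ry":-0.226,"claw":50},
    {"x":335,"y":-11,"z":352,"ry":-0.226,"claw":50},
    {"x":364,"y":-11,"z":382,"ry":-0.226,"claw":50},
    {"x":392,"y":-11,"z":412,"ry":-0.226,"claw":50},
    {"x":420,"y":-11,"z":442,"ry":-0.226,"claw":50},
    {"x":449,"y":-11,"z":472,"ry":-0.226,"claw":50},
    {"x":478,"y":-11,"z":502,"ry":-0.226,"claw":50},
    {"x":500,"y":-11,"z":525,"ry":-0.226,"claw":50},
    {"x":512,"y":-11,"z":537.6,"ry":-0.226,"claw":50},
    {"x":512,"y":-11,"z":537.6,"ry":-0.226,"claw":50}
  ],
  "grip_force": 40
}}

```text
$.plan[0]: bad value
```

>>> {"method": "servo_tool", "body": {
  "plan": [
    {"x":20,"y":-11,"z":22,"rx":0,"ry":-0.02,"rz":0,"claw":50}
  ],
  "grip_force": 40
}}

```text
t: 0.18
position: [0.2123, 0.5397, 0.2043]
ee_rot: [-1.049, 1.437, -1.446]
contact_force: [0.9, 0.7, -1.0]
finger_gap: 0.0755
```

```bash
python3 - <<'E'
from h import *
print(env.sense()["position"],togo([.536,-.097,.21],np.radians(-6.6)+np.pi/2))
E
```

```text
[0.21226362 0.53967392 0.20434291] [[503.41, -1.298, 506.723], [-0.013, 2.938, 0.001], [0.001, -0.203, 0.009]]
```

>>> {"method": "servo_tool", "body": {
  "plan": [
    {"x":28,"y":-1,"z":28,"rx":0,"ry":-0.02,"rz":0.005,"claw":50},
    {"x":56,"y":-1,"z":56,"rx":0,"ry":-0.04,"rz":0.009,"claw":50},
    {"x":84,"y":-1,"z":84,"rx":0,"ry":-0.06,"rz":0.009,"claw":50},
    {"x":112,"y":-1,"z":113,"rx":0,"ry":-0.08,"rz":0.009,"claw":50},
    {"x":140,"y":-1,"z":141,"rx":0,"ry":-0.1,"rz":0.009,"claw":50},
    {"x":168,"y":-1,"z":169,"rx":0,"ry":-0.12,"rz":0.009,"claw":50},
    {"x":196,"y":-1,"z":197,"rx":0,"ry":-0.14,"rz":0.009,"claw":50},
    {"x":224,"y":-1,"z":225,"rx":0,"ry":-0.16,"rz":0.009,"claw":50},
    {"x":252,"y":-1,"z":254,"rx":0,"ry":-0.18,"rz":0.009,"claw":50},
    {"x":280,"y":-1,"z":282,"rx":0,"ry":-0.203,"rz":0.009,"claw":50},
    {"x":308,"y":-1,"z":310,"rx":0,"ry":-0.203,"rz":0.009,"claw":50},
    {"x":336,"y":-1,"z":338,"rx":0,"ry":-0.203,"rz":0.009,"claw":50},
    {"x":364,"y":-1,"z":366,"rx":0,"ry":-0.203,"rz":0.009,"claw":50},
    {"x":392,"y":-1,"z":394,"rx":0,"ry":-0.203,"rz":0.009,"claw":50},
    {"x":420,"y":-1,"z":423,"rx":0,"ry":-0.203,"rz":0.009,"claw":50},
    {"x":448,"y":-1,"z":451,"rx":0,"ry":-0.203,"rz":0.009,"claw":50},
    {"x":476,"y":-1,"z":479,"rx":0,"ry":-0.203,"rz":0.009,"claw":50},
    {"x":496,"y":-1,"z":499,"rx":0,"ry":-0.203,"rz":0.009,"claw":50},
    {"x":503.4,"y":-1.3,"z":506.7,"rx":0,"ry":-0.203,"rz":0.009,"claw":50},
    {"x":503.4,"y":-1.3,"z":506.7,"rx":0,"ry":-0.203,"rz":0.009,"claw":50}
  ]
}}

```text
t: 1.85
position: [0.5361, -0.099, 0.2087]
ee_rot: [-1.153, 1.299, -1.295]
contact_force: [0.1, 0.5, -0.2]
finger_gap: 0.0501
```

```bash
python3 - <<'E'
from h import *
for n in("side","top"): cv2.imwrite(f"pics/b_{n}.png",viewer.grab_frame(n)[:,:,::-1])
s=env.sense();print(s["position"],s["contact_force"],s["q"],s["finger_gap"]);print(togo([.536,-.097,.21],np.radians(-6.6)+np.pi/2))
a=cv2.imread("pics/b_side.png")[200:480,240:560];b=cv2.imread("pics/b_top.png")[120:400,320:560]
cv2.imwrite("pics/b.png",cv2.resize(np.hstack([a,b]),None,fx=1.4,fy=1.4))
E
```

```text
[ 0.53571996 -0.09681442  0.20950203] [ 0.9674356  -0.1013592   0.01330726] [ 1.89682883e-01 -1.04435389e-01 -3.69297013e-02 -1.09275115e-03
 -1.63992039e+00  1.26496846e+00] 0.05002518795514726
[[0.152, -0.499, 0.299], [0.001, 3.141, 0.003], [0.002, -0.001, -0.001]]
```

View pics/b.png

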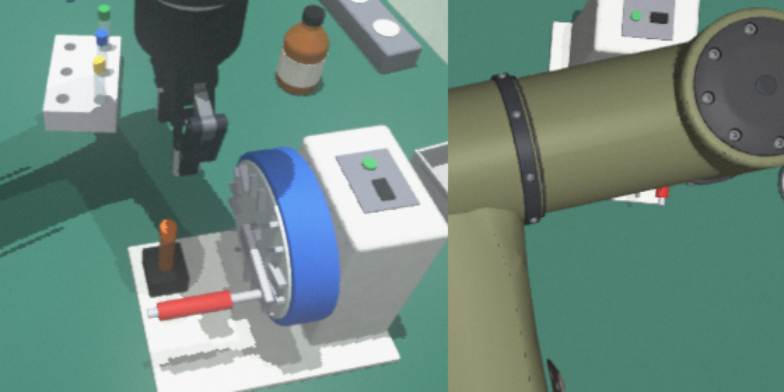

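>>> {"method": "servo_tool", "body": {
  "plan": [
    {"x":0,"y":10,"z":0,"rx":0,"ry":0,"rz":0,"claw":50},
    {"x":0,"y":30,"z":0,"rx":0,"ry":0,"rz":0,"claw":50},
    {"x":0,"y":55,"z":0,"rx":0,"ry":0,"rz":0,"claw":50},
    {"x":0,"y":80,"z":0,"rx":0,"ry":0,"rz":0,"claw":46},
    {"x":0,"y":100,"z":0,"rx":0,"ry":0,"rz":0,"claw":44},
    {"x":0,"y":118,"z":0,"rx":0,"ry":0,"rz":0,"claw":42},
    {"x":0,"y":130,"z":0,"rx":0,"ry":0,"rz":0,"claw":40},
    {"x":0,"y":136,"z":0,"rx":0,"ry":0,"rz":0,"claw":40},
    {"x":0,"y":136,"z":0,"rx":0,"ry":0,"rz":0,"claw":40}
  ]
}}

```text
t: 2.7
position: [0.5346, -0.096, 0.0722]
ee_rot: [-1.155, 1.296, -1.291]
contact_force: [0.2, -0.4, -0.2]
finger_gap: 0.0399
```

```bash
python3 - <<'E'
from h import *
cv2.imwrite("pics/c_side.png",viewer.grab_frame("side")[:,:,::-1])
s=env.sense();print(s["position"],s["contact_force"],s["finger_gap"])
a=cv2.imread("pics/c_side.png")[230:470,280:560];
print(proj("side",s["position"])-[280,230])
cv2.imwrite("pics/c.png",cv2.resize(a,None,fx=2.5,fy=2.5,interpolation=cv2.INTER_CUBIC))
E
```

```text
[ 0.5354003  -0.09623362  0.07363236] [-0.31556391 -0.02304976  0.18370456] 0.03987988336589699
[ 76.99599712 145.87758322]
```

View pics/c.png

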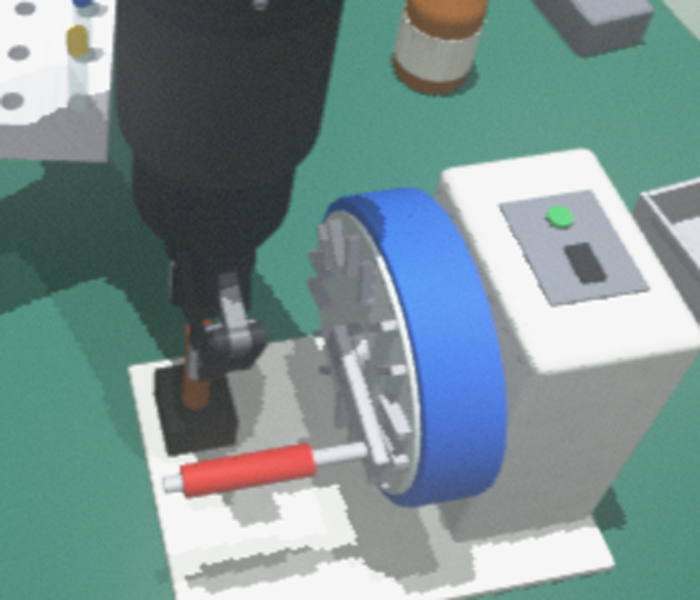

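>>> {"method": "servo_tool", "body": {
  "plan": [
    {"x":0,"y":0,"z":0,"rx":0,"ry":0,"rz":0,"claw":30},
    {"x":0,"y":0,"z":0,"rx":0,"ry":0,"rz":0,"claw":20},
    {"x":0,"y":0,"z":0,"rx":0,"ry":0,"rz":0,"claw":12},
    {"x":0,"y":0,"z":0,"rx":0,"ry":0,"rz":0,"claw":8},
    {"x":0,"y":0,"z":0,"rx":0,"ry":0,"rz":0,"claw":8},
    {"x":0,"y":0,"z":0,"rx":0,"ry":0,"rz":0,"claw":8}
  ],
  "grip_force": 40
}}

```text
t: 3.25
position: [0.5362, -0.0965, 0.0751]
ee_rot: [-1.152, 1.293, -1.294]
contact_force: [0.4, 0.0, 5.8]
finger_gap: 0.0129
```

```bash
python3 - <<'E'
from h import *
s=env.sense();print(s["position"],s["contact_force"],s["moment"],s["finger_gap"])
E
```

```text
[ 0.53624286 -0.0964653   0.07506573] [0.38465495 0.02818129 5.83079967] [0.1095648  0.00415288 0.01109031] 0.01286524044075889
```

>>> {"method": "servo_tool", "body": {
  "plan": [
    {"x":0,"y":0,"z":0,"rx":0,"ry":0,"rz":0,"claw":8},
    {"x":0,"y":0,"z":0,"rx":0,"ry":0,"rz":0,"claw":8}
  ]
}}

```text
t: 3.42
position: [0.5363, -0.0965, 0.0751]
ee_rot: [-1.152, 1.293, -1.294]
contact_force: [0.3, -0.6, 3.2]
finger_gap: 0.0128
```

```bash
python3 - <<'E'
from h import *
cv2.imwrite("pics/d_side.png",viewer.grab_frame("side")[:,:,::-1])
s=env.sense();print(s["position"],s["contact_force"],s["finger_gap"])
a=cv2.imread("pics/d_side.png")[300:420,300:460];
cv2.imwrite("pics/d.png",cv2.resize(a,None,fx=4.5,fy=4.5,interpolation=cv2.INTER_CUBIC))
E
```

```text
[ 0.53628309 -0.09651726  0.07513648] [-0.83975198  0.17351156  2.70383855] 0.012809740254025473
```

View pics/d.png

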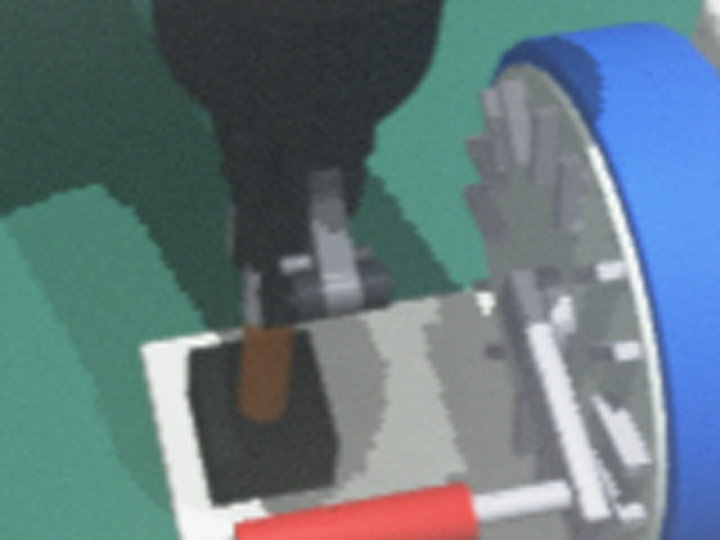

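>>> {"method": "servo_tool", "body": {
  "plan": [
    {"x":0,"y":-3,"z":0,"rx":0,"ry":0,"rz":0,"claw":8},
    {"x":0,"y":-8,"z":0,"rx":0,"ry":0,"rz":0,"claw":8},
    {"x":0,"y":-16,"z":0,"rx":0,"ry":0,"rz":0,"claw":8},
    {"x":0,"y":-26,"z":0,"rx":0,"ry":0,"rz":0,"claw":8},
    {"x":0,"y":-40,"z":0,"rx":0,"ry":0,"rz":0,"claw":8},
    {"x":0,"y":-55,"z":0,"rx":0,"ry":0,"rz":0,"claw":8},
    {"x":0,"y":-70,"z":0,"rx":0,"ry":0,"rz":0,"claw":8},
    {"x":0,"y":-85,"z":0,"rx":0,"ry":0,"rz":0,"claw":8},
    {"x":0,"y":-95,"z":0,"rx":0,"ry":0,"rz":0,"claw":8},
    {"x":0,"y":-100,"z":0,"rx":0,"ry":0,"rz":0,"claw":8}
  ]
}}

```text
t: 4.3
position: [0.5369, -0.0966, 0.1776]
ee_rot: [-1.149, 1.291, -1.295]
contact_force: [0.3, -0.8, -0.2]
finger_gap: 0.0125
```

```bash
python3 - <<'E'
from h import *
cv2.imwrite("pics/e_side.png",viewer.grab_frame("side")[:,:,::-1])
s=env.sense();print(s["position"],s["contact_force"],s["finger_gap"])
print(togo([.4862,.1634,.18],np.radians(-18.7)+np.pi/2))
a=cv2.imread("pics/e_side.png")[230:470,280:560];
print(proj("side",s["position"]),proj("side",s["position"]+[0,0,-.063]))
cv2.imwrite("pics/e.png",cv2.resize(a,None,fx=2.5,fy=2.5,interpolation=cv2.INTER_CUBIC))
E
```

```text
[ 0.53695071 -0.09658376  0.17763139] [0.56246006 0.06914919 1.14120738] 0.012840754882142208
[[-252.435, -2.518, -80.27], [-0.002, -2.93, 0.006], [-0.004, 0.211, -0.001]]
[361.71603882 333.9554    ] [359.42531732 360.4587402 ]
```

View pics/e.png

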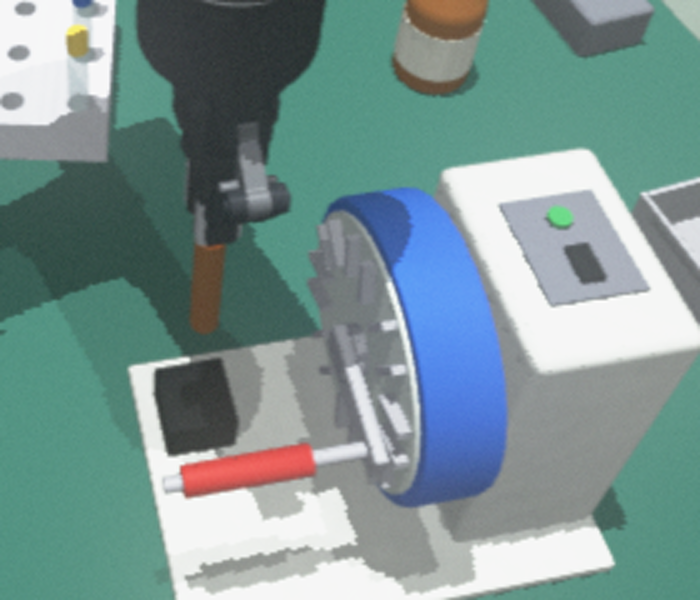

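>>> {"method": "servo_tool", "body": {
  "plan": [
    {"x":-10,"y":-4,"z":-3,"rx":0,"ry":0.01,"rz":0,"claw":8},
    {"x":-30,"y":-8,"z":-10,"rx":0,"ry":0.03,"rz":0,"claw":8},
    {"x":-54,"y":-12,"z":-17,"rx":-0.002,"ry":0.05,"rz":0,"claw":8},
    {"x":-78,"y":-12,"z":-25,"rx":-0.004,"ry":0.07,"rz":0,"claw":8},
    {"x":-102,"y":-12,"z":-33,"rx":-0.004,"ry":0.09,"rz":0,"claw":8},
    {"x":-126,"y":-12,"z":-40,"rx":-0.004,"ry":0.11,"rz":0,"claw":8},
    {"x":-150,"y":-12,"z":-48,"rx":-0.004,"ry":0.13,"rz":0,"claw":8},
    {"x":-174,"y":-12,"z":-56,"rx":-0.004,"ry":0.15,"rz":0,"claw":8},
    {"x":-198,"y":-12,"z":-63,"rx":-0.004,"ry":0.17,"rz":0,"claw":8},
    {"x":-222,"y":-12,"z":-71,"rx":-0.004,"ry":0.19,"rz":0,"claw":8},
    {"x":-242,"y":-12,"z":-77,"rx":-0.004,"ry":0.211,"rz":0,"claw":8},
    {"x":-250,"y":-12,"z":-79.5,"rx":-0.004,"ry":0.211,"rz":0,"claw":8},
    {"x":-252.4,"y":-12,"z":-80.3,"rx":-0.004,"ry":0.211,"rz":0,"claw":8},
    {"x":-252.4,"y":-10,"z":-80.3,"rx":-0.004,"ry":0.211,"rz":0,"claw":8},
    {"x":-252.4,"y":-6,"z":-80.3,"rx":-0.004,"ry":0.211,"rz":0,"claw":8}
  ]
}}

```text
t: 5.6
position: [0.4864, 0.1628, 0.1835]
ee_rot: [-1.036, 1.446, -1.445]
contact_force: [1.0, 0.1, 0.1]
finger_gap: 0.0127
```

```bash
python3 - <<'E'
from h import *
for n in("side","top"): cv2.imwrite(f"pics/f_{n}.png",viewer.grab_frame(n)[:,:,::-1])
s=env.sense();print(s["position"],s["contact_force"],s["finger_gap"])
print(togo([.4862,.1634,.18],np.radians(-18.7)+np.pi/2))
a=cv2.imread("pics/f_side.png")[160:320,220:380];b=cv2.imread("pics/f_top.png")[200:300,190:310]
print(proj("side",s["position"]),proj("side",s["position"]+[0,0,-.063]))
cv2.imwrite("pics/f1.png",cv2.resize(a,None,fx=3.7,fy=3.7,interpolation=cv2.INTER_CUBIC))
cv2.imwrite("pics/f2.png",cv2.resize(b,None,fx=4,fy=4,interpolation=cv2.INTER_CUBIC))
E
```

```text
[0.48598061 0.16238084 0.18243922] [ 0.20104316 -0.11732078 -0.31341891] 0.01265739731321382
[[-1.036, 2.439, -0.116], [-0.0, 3.141, 0.002], [0.001, -0.001, 0.0]]
[277.86219356 212.15227903] [280.70292136 240.01631944]
```

View pics/f1.png

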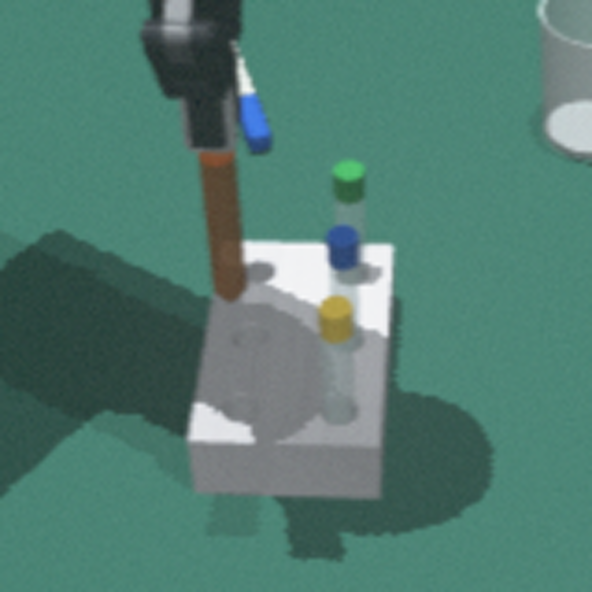

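View pics/f2.png

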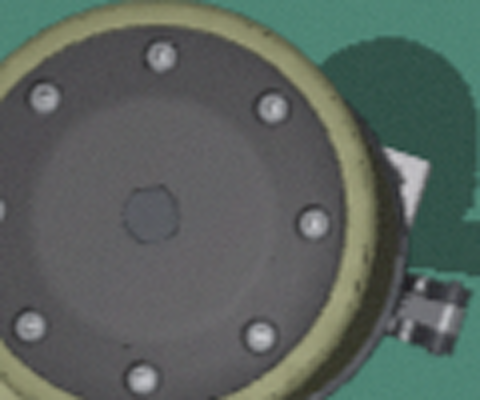

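```bash
python3 - <<'E'
from h import *
print(proj("side",[.4859,.1639,.04]),proj("side",[.4859+.001,.1639,.04]),proj("side",[.4859,.1649,.04]))
def rows(f,r0,r1,c0,c1):
    im=cv2.imread(f); h=cv2.cvtColor(im,cv2.COLOR_BGR2HSV)
    m=cv2.inRange(h,(2,110,40),(18,255,255))
    for r in range(r0,r1,4):
        c=np.where(m[r,c0:c1])[0]
        if len(c): print(r,c.min()+c0,c.max()+c0,(c.min()+c.max())/2+c0)
rows("pics/f_side.png",202,246,268,300)
print("e");rows("pics/e_side.png",326,366,340,385)
print(proj("side",[.53695071,-.09658376,.13]),proj("side",[.48598,.16238,.135]))
E
```

```text
[283.63403233 270.44779751] [284.16278675 270.32984788] [283.51098534 270.06382371]
202 274 282 278.0
206 278 278 278.0
234 279 279 279.0
e
330 359 368 363.5
334 359 367 363.0
338 359 367 363.0
342 358 366 362.0
346 357 366 361.5
350 358 366 362.0
354 357 366 361.5
358 357 364 360.5
[359.9540924  354.34091664] [280.03082558 233.42663047]
```

```bash
python3 - <<'E'
from h import *
a=cv2.imread("pics/a_side.png")[224:296,266:334];b=cv2.imread("pics/a_top.png")[214:290,204:300]
cv2.imwrite("pics/g1.png",cv2.resize(a,None,fx=8,fy=8,interpolation=cv2.INTER_CUBIC))
cv2.imwrite("pics/g2.png",cv2.resize(b,None,fx=7,fy=7,interpolation=cv2.INTER_CUBIC))
E
```

```text
(no output)
```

View pics/g1.png

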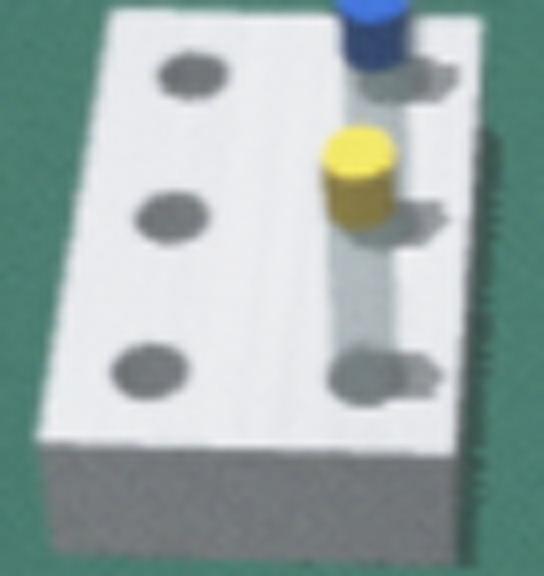

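View pics/g2.png

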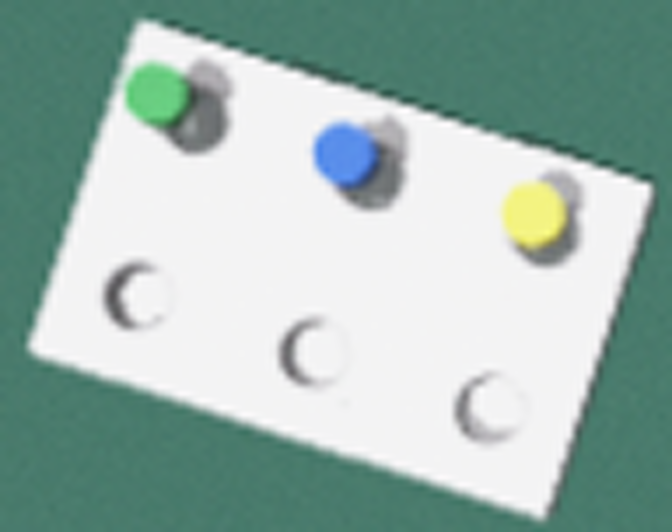

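```bash
python3 - <<'E'
from h import *
for a,b in(((284.31,269.94),(273.71,271.86)),):
    print(onz("side",a,.04),onz("top",b,.04))
im=cv2.imread("pics/f_side.png")
g=im.astype(int)
for r in (208,214,220,226,232,236):
    print(r,[(c,(g[r,c,2]-g[r,c,1])) for c in range(271,290)])
im=cv2.imread("pics/e_side.png").astype(int)
for r in (332,340,348,356):
    print(r,[(c,(im[r,c,2]-im[r,c,1])) for c in range(354,372)])
E
```

```text
[0.48738154 0.16476796 0.04      ] [0.48569557 0.16384774 0.04      ]
208 [(271, np.int64(-57)), (272, np.int64(-57)), (273, np.int64(-48)), (274, np.int64(-19)), (275, np.int64(11)), (276, np.int64(18)), (277, np.int64(18)), (278, np.int64(18)), (279, np.int64(14)), (280, np.int64(16)), (281, np.int64(16)), (282, np.int64(10)), (283, np.int64(-5)), (284, np.int64(-37)), (285, np.int64(-56)), (286, np.int64(-56)), (287, np.int64(-58)), (288, np.int64(-57)), (289, np.int64(-55))]
214 [(271, np.int64(-56)), (272, np.int64(-58)), (273, np.int64(-56)), (274, np.int64(-41)), (275, np.int64(-12)), (276, np.int64(15)), (277, np.int64(16)), (278, np.int64(16)), (279, np.int64(18)), (280, np.int64(17)), (281, np.int64(16)), (282, np.int64(15)), (283, np.int64(11)), (284, np.int64(-17)), (285, np.int64(-46)), (286, np.int64(-57)), (287, np.int64(-56)), (288, np.int64(-55)), (289, np.int64(-57))]
220 [(271, np.int64(-56)), (272, np.int64(-57)), (273, np.int64(-55)), (274, np.int64(-54)), (275, np.int64(-30)), (276, np.int64(7)), (277, np.int64(16)), (278, np.int64(19)), (279, np.int64(15)), (28
[... 2289 characters left out ...]
p.int64(20)), (358, np.int64(23)), (359, np.int64(23)), (360, np.int64(23)), (361, np.int64(24)), (362, np.int64(24)), (363, np.int64(23)), (364, np.int64(22)), (365, np.int64(21)), (366, np.int64(20)), (367, np.int64(13)), (368, np.int64(-11)), (369, np.int64(-32)), (370, np.int64(-35)), (371, np.int64(-33))]
356 [(354, np.int64(-22)), (355, np.int64(-12)), (356, np.int64(11)), (357, np.int64(20)), (358, np.int64(23)), (359, np.int64(25)), (360, np.int64(23)), (361, np.int64(22)), (362, np.int64(23)), (363, np.int64(25)), (364, np.int64(25)), (365, np.int64(20)), (366, np.int64(16)), (367, np.int64(-3)), (368, np.int64(-30)), (369, np.int64(-32)), (370, np.int64(-33)), (371, np.int64(-32))]
```

```bash
python3 - <<'E'
from h import *
print(togo([.4850,.1645,.108],np.radians(-18.7)+np.pi/2))
E
```

```text
[[-1.698, 74.441, -1.508], [-0.0, 3.141, 0.002], [0.001, -0.001, 0.0]]
```

>>> {"method": "servo_tool", "body": {
  "plan": [
    {"x":-1.7,"y":8,"z":-1.5,"rx":0,"ry":0,"rz":0,"claw":8},
    {"x":-1.7,"y":22,"z":-1.5,"rx":0,"ry":0,"rz":0,"claw":8},
    {"x":-1.7,"y":38,"z":-1.5,"rx":0,"ry":0,"rz":0,"claw":8},
    {"x":-1.7,"y":53,"z":-1.5,"rx":0,"ry":0,"rz":0,"claw":8},
    {"x":-1.7,"y":65,"z":-1.5,"rx":0,"ry":0,"rz":0,"claw":8},
    {"x":-1.7,"y":72,"z":-1.5,"rx":0,"ry":0,"rz":0,"claw":8},
    {"x":-1.7,"y":74.4,"z":-1.5,"rx":0,"ry":0,"rz":0,"claw":8},
    {"x":-1.7,"y":74.4,"z":-1.5,"rx":0,"ry":0,"rz":0,"claw":8}
  ]
}}

```text
t: 6.37
position: [0.4849, 0.1642, 0.1077]
ee_rot: [-1.038, 1.447, -1.446]
contact_force: [-0.7, 0.4, -0.3]
finger_gap: 0.013
```

```bash
python3 - <<'E'
from h import *
for n in("side",): cv2.imwrite(f"pics/i_{n}.png",viewer.grab_frame(n)[:,:,::-1])
s=env.sense();print(s["position"],s["contact_force"],s["finger_gap"])
print(togo([.4850,.1645,.108]))
a=cv2.imread("pics/i_side.png")[224:296,256:334]
cv2.imwrite("pics/i1.png",cv2.resize(a,None,fx=8,fy=8,interpolation=cv2.INTER_CUBIC))
print(proj("side",s["position"]-[0,0,.063]))
E
```

```text
[0.4852718  0.16439346 0.10848008] [-0.03085148 -0.25414481 -0.3093568 ] 0.012726363008045707
[[-0.013, 0.48, -0.291]]
[283.03388949 268.32421165]
```

View pics/i1.png

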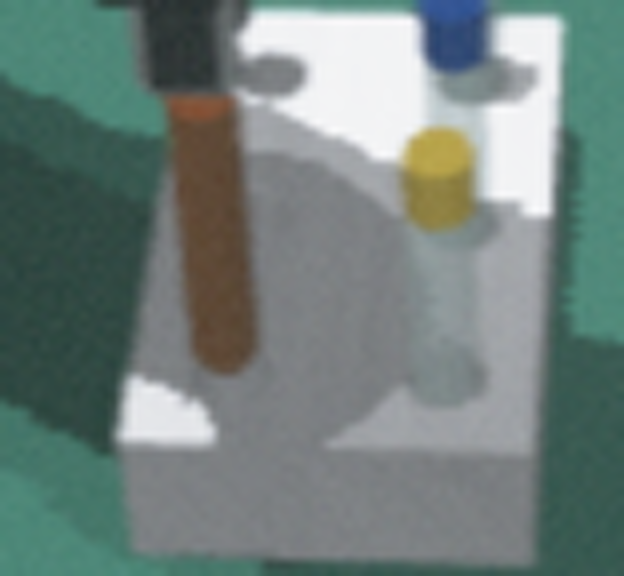

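>>> {"method": "servo_tool", "body": {
  "plan": [
    {"x":-0.2,"y":3,"z":0.5,"rx":0,"ry":0,"rz":0,"claw":8},
    {"x":-0.2,"y":6,"z":0.5,"rx":0,"ry":0,"rz":0,"claw":8},
    {"x":-0.2,"y":9,"z":0.5,"rx":0,"ry":0,"rz":0,"claw":8},
    {"x":-0.2,"y":12,"z":0.5,"rx":0,"ry":0,"rz":0,"claw":8},
    {"x":-0.2,"y":14,"z":0.5,"rx":0,"ry":0,"rz":0,"claw":8},
    {"x":-0.2,"y":14,"z":0.5,"rx":0,"ry":0,"rz":0,"claw":8}
  ]
}}

```text
t: 6.92
position: [0.4856, 0.1644, 0.0939]
ee_rot: [-1.037, 1.447, -1.446]
contact_force: [-0.1, -0.3, -1.1]
finger_gap: 0.0126
```

```bash
python3 - <<'E'
from h import *
for n in("side",): cv2.imwrite(f"pics/j_{n}.png",viewer.grab_frame(n)[:,:,::-1])
s=env.sense();print(s["position"],s["contact_force"],s["moment"],s["finger_gap"])
a=cv2.imread("pics/j_side.png")[224:296,256:334]
cv2.imwrite("pics/j1.png",cv2.resize(a,None,fx=8,fy=8,interpolation=cv2.INTER_CUBIC))
E
```

```text
[0.48568588 0.16437635 0.09418479] [0.33638864 0.98661242 0.30801239] [ 0.05733643  0.00271546 -0.01559712] 0.01255570309012849
```

View pics/j1.png

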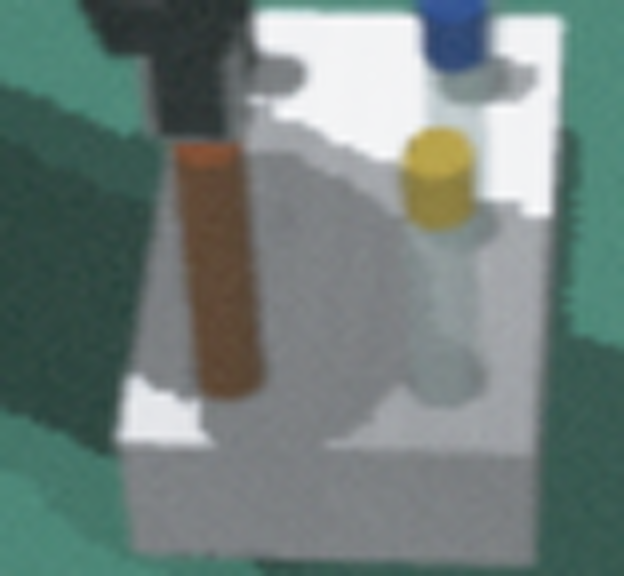

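>>> {"method": "servo_tool", "body": {
  "plan": [
    {"x":0,"y":3,"z":0,"rx":0,"ry":0,"rz":0,"claw":8},
    {"x":0,"y":6,"z":0,"rx":0,"ry":0,"rz":0,"claw":8},
    {"x":0,"y":9,"z":0,"rx":0,"ry":0,"rz":0,"claw":8},
    {"x":0,"y":12,"z":0,"rx":0,"ry":0,"rz":0,"claw":8},
    {"x":0,"y":15,"z":0,"rx":0,"ry":0,"rz":0,"claw":8},
    {"x":0,"y":17,"z":0,"rx":0,"ry":0,"rz":0,"claw":8},
    {"x":0,"y":18.5,"z":0,"rx":0,"ry":0,"rz":0,"claw":8},
    {"x":0,"y":19,"z":0,"rx":0,"ry":0,"rz":0,"claw":8}
  ]
}}

```text
t: 7.63
position: [0.4858, 0.1644, 0.0752]
ee_rot: [-1.037, 1.447, -1.446]
contact_force: [0.3, -0.1, 0.6]
finger_gap: 0.0128
```

```bash
python3 - <<'E'
from h import *
s=env.sense();print(s["position"],s["contact_force"],s["moment"],s["finger_gap"])
E
```

```text
[0.48575296 0.16435854 0.07518017] [ 0.27145062 -0.11112828  0.63895011] [ 0.03481821  0.00720846 -0.01474472] 0.012769822585538023
```

>>> {"method": "servo_tool", "body": {
  "plan": [
    {"x":0,"y":1,"z":0,"rx":0,"ry":0,"rz":0,"claw":8},
    {"x":0,"y":2,"z":0,"rx":0,"ry":0,"rz":0,"claw":8},
    {"x":0,"y":2,"z":0,"rx":0,"ry":0,"rz":0,"claw":8}
  ]
}}

```text
t: 7.88
position: [0.4869, 0.1646, 0.0751]
ee_rot: [-1.034, 1.445, -1.446]
contact_force: [-0.5, 0.8, 6.1]
finger_gap: 0.0127
```

>>> {"method": "servo_tool", "body": {
  "plan": [
    {"x":0,"y":0,"z":0,"rx":0,"ry":0,"rz":0,"claw":14},
    {"x":0,"y":0,"z":0,"rx":0,"ry":0,"rz":0,"claw":18},
    {"x":0,"y":0,"z":0,"rx":0,"ry":0,"rz":0,"claw":26},
    {"x":0,"y":0,"z":0,"rx":0,"ry":0,"rz":0,"claw":34},
    {"x":0,"y":0,"z":0,"rx":0,"ry":0,"rz":0,"claw":40},
    {"x":0,"y":0,"z":0,"rx":0,"ry":0,"rz":0,"claw":40},
    {"x":0,"y":-5,"z":0,"rx":0,"ry":0,"rz":0,"claw":40},
    {"x":0,"y":-15,"z":0,"rx":0,"ry":0,"rz":0,"claw":40},
    {"x":0,"y":-35,"z":0,"rx":0,"ry":0,"rz":0,"claw":40},
    {"x":0,"y":-60,"z":0,"rx":0,"ry":0,"rz":0,"claw":40},
    {"x":0,"y":-90,"z":0,"rx":0,"ry":0,"rz":0,"claw":40},
    {"x":0,"y":-115,"z":0,"rx":0,"ry":0,"rz":0,"claw":40},
    {"x":0,"y":-120,"z":0,"rx":0,"ry":0,"rz":0,"claw":40}
  ]
}}

```text
t: 8.97
position: [0.4885, 0.1648, 0.2017]
ee_rot: [-1.025, 1.441, -1.446]
contact_force: [0.7, -0.2, -0.2]
finger_gap: 0.0404
```

```bash
python3 - <<'E'
from h import *
for n in("side","top"): cv2.imwrite(f"pics/k_{n}.png",viewer.grab_frame(n)[:,:,::-1])
s=env.sense();print(s["position"],s["contact_force"],s["moment"],s["finger_gap"])
a=cv2.imread("pics/k_side.png")[180:310,240:370]
cv2.imwrite("pics/k1.png",cv2.resize(a,None,fx=4.5,fy=4.5,interpolation=cv2.INTER_CUBIC))
b=cv2.imread("pics/k_top.png")[120:300,340:520]
cv2.imwrite("pics/k2.png",cv2.resize(b,None,fx=3,fy=3,interpolation=cv2.INTER_CUBIC))
print(togo([.525,-.189,.24],np.radians(-6.6)+np.pi/2))
E
```

```text
[0.48744756 0.16493617 0.19767844] [ 0.67243962  0.69834718 -1.40609609] [-0.01238418 -0.0097199  -0.00720548] 0.03953095717232008
[[322.918, -43.227, 149.424], [0.006, 2.93, -0.007], [-0.005, -0.212, -0.004]]
```

View pics/k1.png

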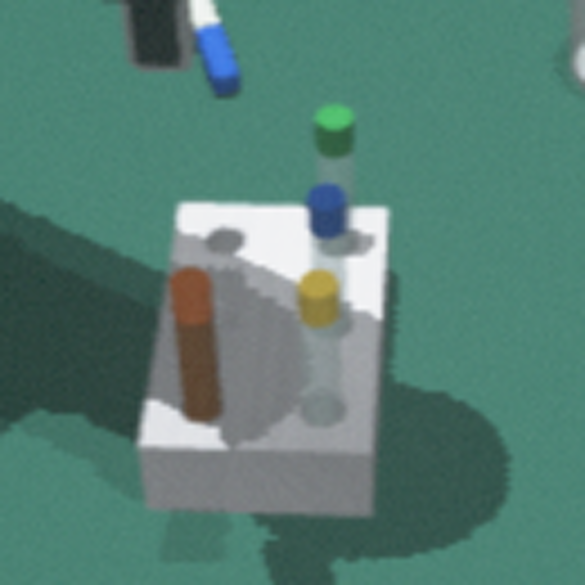

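View pics/k2.png

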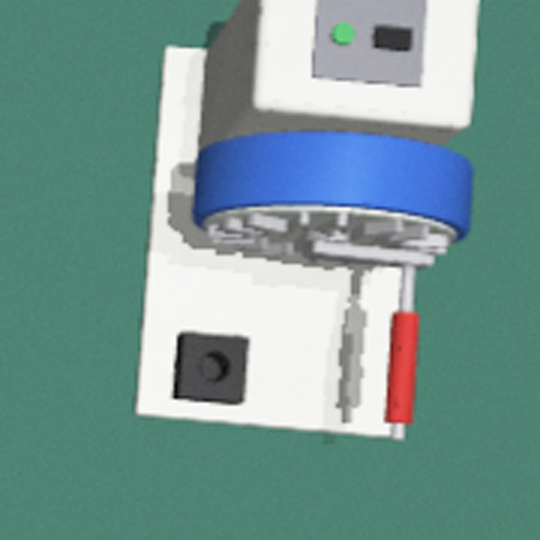

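```bash
python3 - <<'E'
from h import *
def t(u):return ((u[0]+.5)/3-.5+340,(u[1]+.5)/3-.5+120)
w=onz("top",t((213,365)),.04);print("well",w)
for z in(.13,.137,.14):
    n=onz("top",t((398,420)),z);f=onz("top",t((404,312)),z);print(z,n,f,(n+f)/2,np.degrees(np.arctan2(*(f-n)[[1,0]])))
yr=np.radians(-6.8);R=np.array([[np.cos(yr),-np.sin(yr)],[np.sin(yr),np.cos(yr)]])
O=w[:2]-R@[-.085,.042];A=O+R@[-.085,0];print("O",O,"A",A)
# handle from side z
im=cv2.imread("pics/a_side.png")[:,:,::-1].copy()
b,l=blobs(im,(0,150,80),(4,255,255),200)
for k in (1,2,3,4,5):
  m=(l==k)
  if m.sum()>300: print(cv2.minAreaRect(np.argwhere(m)[:,::-1].astype(np.float32)))
T=cv2.imread("pics/k_top.png")[:,:,::-1].copy()
b,l=blobs(T,(0,150,80),(4,255,255),100);print(b)
for k in range(1,l.max()+1):
  m=(l==k)
  if m.sum()>100: print(cv2.minAreaRect(np.argwhere(m)[:,::-1].astype(np.float32)))
E
```

```text
well [ 0.53660629 -0.09693595  0.04      ]
0.13 [ 0.49529474 -0.1863698   0.13      ] [ 0.55783476 -0.19300442  0.13      ] [ 0.52656475 -0.18968711  0.13      ] -6.055628244768495
0.137 [ 0.49502661 -0.18434327  0.137     ] [ 0.55711019 -0.19092947  0.137     ] [ 0.5260684  -0.18763637  0.137     ] -6.055628244768452
0.14 [ 0.49491169 -0.18347476  0.14      ] [ 0.55679966 -0.1900402   0.14      ] [ 0.52585568 -0.18675748  0.14      ] -6.0556282447685295
O [ 0.6160354  -0.14870484] A [ 0.53163333 -0.1386405 ]
((102.85542297363281, 64.39015197753906), (126.68939971923828, 52.673667907714844), 57.45000076293945)
[([469, 224, 10, 37, 296], [473.5, 242.4])]
((473.5575866699219, 242.13719177246094), (8.181838035583496, 36.11981964111328), 3.814074993133545)
```

>>> {"method": "servo_tool", "body": {
  "plan": [
    {"x":15,"y":-8,"z":7,"rx":0,"ry":-0.01,"rz":0,"claw":50},
    {"x":42,"y":-20,"z":20,"rx":0,"ry":-0.03,"rz":0,"claw":50},
    {"x":72,"y":-32,"z":33,"rx":-0.002,"ry":-0.05,"rz":-0.002,"claw":50},
    {"x":102,"y":-43,"z":47,"rx":-0.005,"ry":-0.07,"rz":-0.004,"claw":50},
    {"x":132,"y":-43,"z":61,"rx":-0.005,"ry":-0.09,"rz":-0.004,"claw":50},
    {"x":162,"y":-43,"z":75,"rx":-0.005,"ry":-0.11,"rz":-0.004,"claw":50},
    {"x":192,"y":-43,"z":89,"rx":-0.005,"ry":-0.13,"rz":-0.004,"claw":50},
    {"x":222,"y":-43,"z":103,"rx":-0.005,"ry":-0.15,"rz":-0.004,"claw":50},
    {"x":252,"y":-43,"z":117,"rx":-0.005,"ry":-0.17,"rz":-0.004,"claw":50},
    {"x":282,"y":-43,"z":131,"rx":-0.005,"ry":-0.19,"rz":-0.004,"claw":50},
    {"x":308,"y":-43,"z":143,"rx":-0.005,"ry":-0.212,"rz":-0.004,"claw":50},
    {"x":320,"y":-43,"z":148,"rx":-0.005,"ry":-0.212,"rz":-0.004,"claw":50},
    {"x":323,"y":-43,"z":149.4,"rx":-0.005,"ry":-0.212,"rz":-0.004,"claw":50},
    {"x":323,"y":-43,"z":149.4,"rx":-0.005,"ry":-0.212,"rz":-0.004,"claw":50}
  ]
}}

```text
t: 10.23
position: [0.5245, -0.1897, 0.2384]
ee_rot: [-1.153, 1.297, -1.293]
contact_force: [0.6, 0.6, 0.0]
finger_gap: 0.05
```

```bash
python3 - <<'E'
from h import *
h=tri((378.8,417),(473.6,242.2));print(h)
for n in("side",): cv2.imwrite(f"pics/l_{n}.png",viewer.grab_frame(n)[:,:,::-1])
s=env.sense();print(s["position"],s["contact_force"],s["moment"],s["finger_gap"],s["q"])
print(togo([.5255,-.1885,.118],np.radians(-6.6)+np.pi/2))
a=cv2.imread("pics/l_side.png")[230:470,280:560];
cv2.imwrite("pics/l.png",cv2.resize(a,None,fx=2.5,fy=2.5,interpolation=cv2.INTER_CUBIC))
E
```

```text
[ 0.52599204 -0.18823024  0.13723547]
[ 0.52464239 -0.18890596  0.23879419] [-0.3964034   0.21158973  0.99048768] [ 0.05389976 -0.00666871 -0.00947314] 0.05001928963720905 [ 1.38959690e-02 -6.27030772e-02  5.55383140e-02 -8.55577238e-04
 -1.69047379e+00  1.44116542e+00]
[[-0.423, 120.793, 0.99], [0.001, 3.141, 0.002], [0.002, -0.0, -0.001]]
```

View pics/l.png

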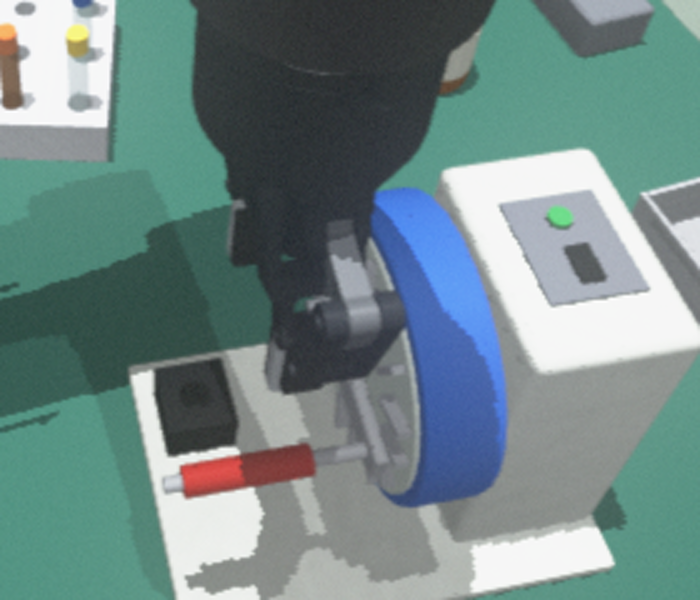

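>>> {"method": "servo_tool", "body": {
  "plan": [
    {"x":-0.4,"y":10,"z":-4,"rx":0,"ry":0,"rz":0,"claw":50},
    {"x":-0.4,"y":30,"z":-7,"rx":0,"ry":0,"rz":0,"claw":50},
    {"x":-0.4,"y":55,"z":-7,"rx":0,"ry":0,"rz":0,"claw":50},
    {"x":-0.4,"y":78,"z":-7,"rx":0,"ry":0,"rz":0,"claw":46},
    {"x":-0.4,"y":98,"z":-7,"rx":0,"ry":0,"rz":0,"claw":44},
    {"x":-0.4,"y":112,"z":-7,"rx":0,"ry":0,"rz":0,"claw":40},
    {"x":-0.4,"y":119,"z":-7,"rx":0,"ry":0,"rz":0,"claw":36},
    {"x":-0.4,"y":121,"z":-7,"rx":0,"ry":0,"rz":0,"claw":36}
  ]
}}

```text
t: 10.95
position: [0.517, -0.1865, 0.1164]
ee_rot: [-1.155, 1.296, -1.29]
contact_force: [0.8, 0.3, 0.2]
finger_gap: 0.0359
```

```bash
python3 - <<'E'
from h import *
for n in("side",): cv2.imwrite(f"pics/m_{n}.png",viewer.grab_frame(n)[:,:,::-1])
s=env.sense();print(s["position"],s["contact_force"],s["moment"],s["finger_gap"],s["q"])
a=cv2.imread("pics/m_side.png")[230:470,280:560];
cv2.imwrite("pics/m.png",cv2.resize(a,None,fx=2.5,fy=2.5,interpolation=cv2.INTER_CUBIC))
E
```

```text
[ 0.51733021 -0.18680404  0.11721852] [0.49323149 0.05914589 0.11300112] [-0.0034162  -0.01178121 -0.04176685] 0.036044477348653736 [ 1.81288248e-02 -8.45058523e-02 -1.86013334e-01 -9.23792241e-04
 -1.47174409e+00  1.43822773e+00]
```

View pics/m.png

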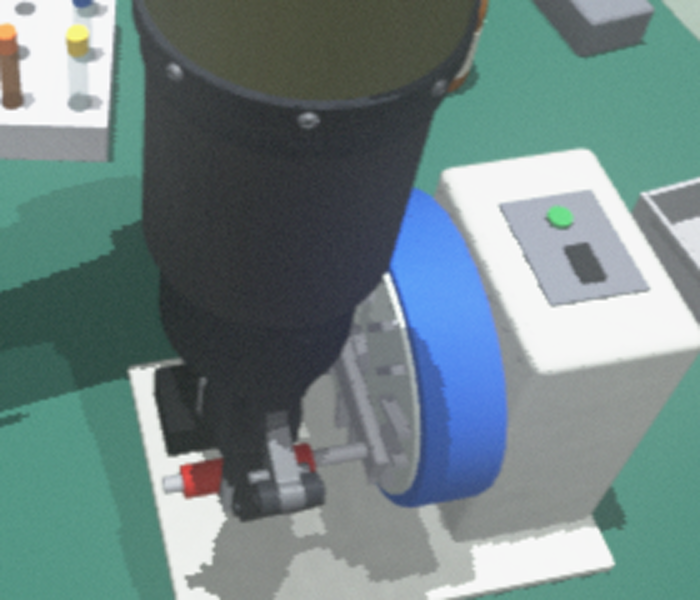

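Fingers straddle the handle at image (245,470). Closing on it.

>>> {"method": "servo_tool", "body": {
  "plan": [
    {"x":0,"y":0,"z":0,"rx":0,"ry":0,"rz":0,"claw":28},
    {"x":0,"y":0,"z":0,"rx":0,"ry":0,"rz":0,"claw":20},
    {"x":0,"y":0,"z":0,"rx":0,"ry":0,"rz":0,"claw":12},
    {"x":0,"y":0,"z":0,"rx":0,"ry":0,"rz":0,"claw":8},
    {"x":0,"y":0,"z":0,"rx":0,"ry":0,"rz":0,"claw":8},
    {"x":0,"y":0,"z":0,"rx":0,"ry":0,"rz":0,"claw":8},
    {"x":0,"y":0,"z":0,"rx":0,"ry":0,"rz":0,"claw":8}
  ],
  "grip_force": 70
}}

```text
t: 11.58
position: [0.5174, -0.1869, 0.1174]
ee_rot: [-1.154, 1.295, -1.292]
contact_force: [0.3, 0.1, -0.1]
finger_gap: 0.0078
```

```bash
python3 - <<'E'
from h import *
s=env.sense();print(s["position"],s["contact_force"],s["moment"],s["finger_gap"])
p=s["position"];yr=np.radians(-6.6);X=np.array([np.cos(yr),np.sin(yr)]);Y=np.array([-X[1],X[0]])
A=np.array([.5316,-.1386]);d=p[:2]-A
print("local",d@X,d@Y,p[2]+.019-.14)
R=Ro.from_rotvec(s["ee_rot"]).as_matrix();print(R.round(3))
E
```

```text
[ 0.51735685 -0.18687376  0.11737469] [ 0.27828848  0.05102966 -0.12830204] [ 0.0149233  -0.0446231  -0.00307915] 0.007845141843630004
local -0.008600309084525118 -0.04959091024074734 -0.003625309756431938
[[-0.114 -0.002  0.993]
 [-0.993  0.001 -0.114]
 [-0.001 -1.    -0.002]]
```

```bash
python3 - <<'E'
from h import *
for n in("side","top"): cv2.imwrite(f"pics/n_{n}.png",viewer.grab_frame(n)[:,:,::-1])
s=env.sense();print(s["position"],s["contact_force"],s["finger_gap"])
a=cv2.imread("pics/n_side.png")[360:460,330:460];
cv2.imwrite("pics/n.png",cv2.resize(a,None,fx=5.5,fy=5.5,interpolation=cv2.INTER_CUBIC))
E
```

```text
[ 0.51733488 -0.18685735  0.11728906] [-0.38908638 -0.34765319  0.75341769] 0.007998343135823604
```

View pics/n.png

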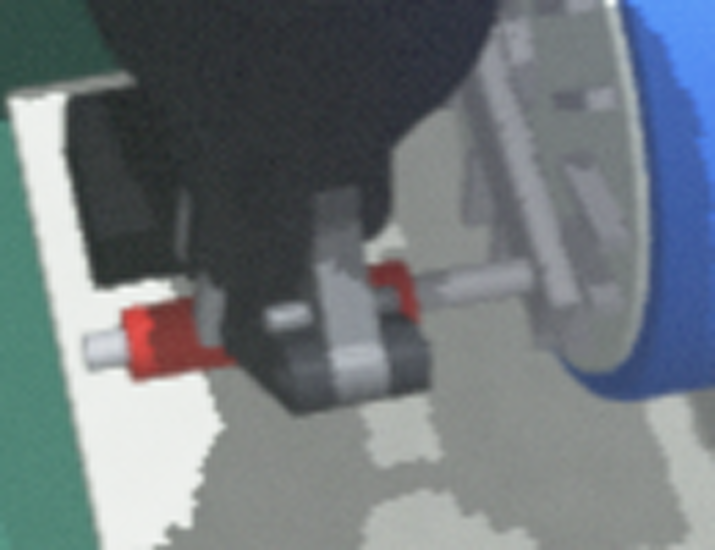

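View pics/n_top.png

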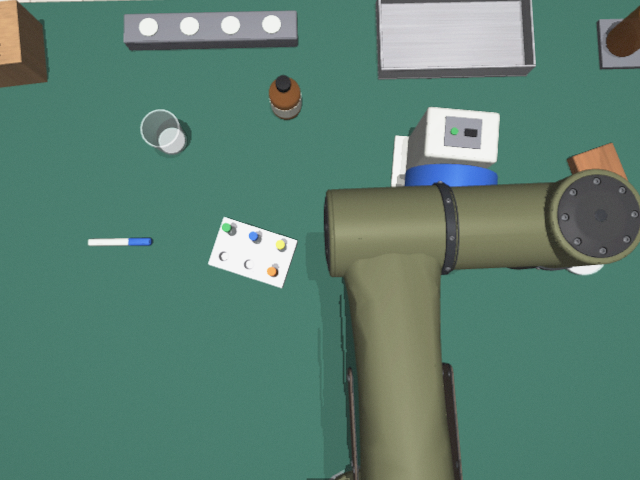

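>>> {"method": "servo_tool", "body": {
  "plan": [
    {"x":0,"y":0,"z":0,"rx":0,"ry":0,"rz":0,"claw":4},
    {"x":0,"y":0,"z":0,"rx":0,"ry":0,"rz":0,"claw":4}
  ]
}}

```text
t: 11.85
position: [0.5173, -0.1869, 0.1173]
ee_rot: [-1.154, 1.295, -1.291]
contact_force: [-0.4, -0.3, 0.2]
finger_gap: 0.0039
```

```bash
python3 - <<'E'
from h import *
for n in("side",): cv2.imwrite(f"pics/o_{n}.png",viewer.grab_frame(n)[:,:,::-1])
s=env.sense();p=np.array(s["position"]);print(p,s["finger_gap"])
f=lambda q:((proj("side",q)-[330,360])*6).round(0)
a=cv2.imread("pics/o_side.png")[360:460,330:460];
a=cv2.resize(a,None,fx=6,fy=6,interpolation=cv2.INTER_CUBIC)
for q,c in((p,(0,255,255)),(p+[0,0,.019],(0,255,0)),(np.array([.518,-.1873,.1372]),(255,255,0)),(p+[0,0,.054+.019],(255,0,255))):
    cv2.circle(a,tuple(int(v) for v in f(q)),4,c,-1);print(f(q))
cv2.imwrite("pics/o.png",a)
E
```

```text
[ 0.51730343 -0.18688425  0.11726262] 0.004076110834828437
[236. 393.]
[242. 351.]
[247. 350.]
[261. 221.]
```

View pics/o.png

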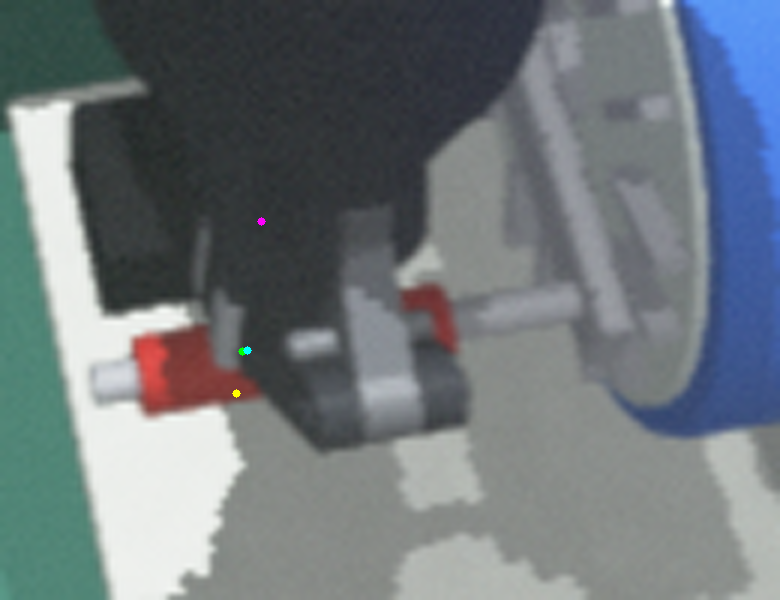

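```bash
python3 - <<'E'
from h import *
def mk(f,p,out,x0,y0,w=110,h=85,k=7):
    a=cv2.imread(f)[y0:y0+h,x0:x0+w]
    a=cv2.convertScaleAbs(cv2.resize(a,None,fx=k,fy=k,interpolation=cv2.INTER_CUBIC),alpha=1.8,beta=20)
    p=np.array(p)
    for dz,c in((0,(0,255,255)),(.019,(0,255,0)),(.073,(255,0,255))):
        u=(proj("side",p+[0,0,dz])-[x0,y0])*k; cv2.circle(a,(int(u[0]),int(u[1])),3,c,-1)
    cv2.imwrite(out,a)
mk("pics/l_side.png",[.52464,-.1889,.2388],"pics/l2.png",340,290)
mk("pics/e_side.png",[.53695,-.09658,.1776],"pics/e2.png",320,270)
E
```

```text
(no output)
```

View pics/l2.png

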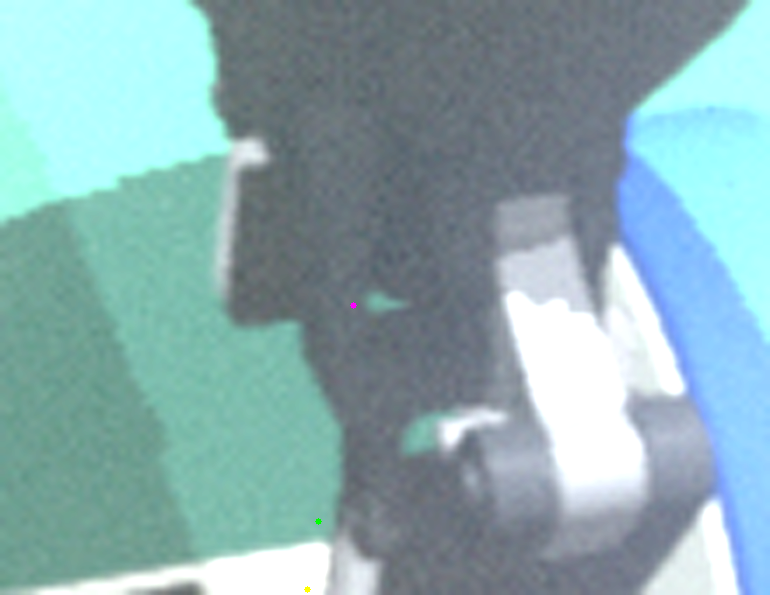

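View pics/e2.png

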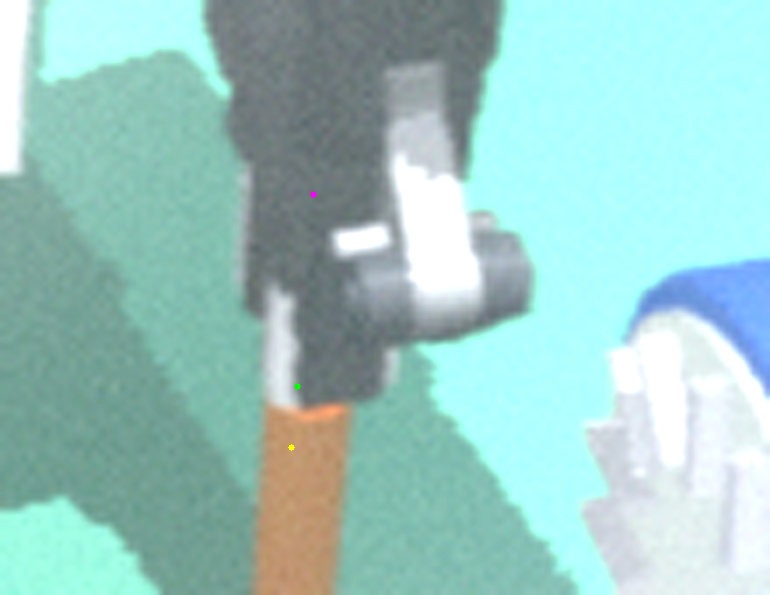

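>>> {"method": "servo_tool", "body": {
  "plan": [
    {"x":0,"y":0,"z":0,"rx":0,"ry":0,"rz":0,"claw":16},
    {"x":0,"y":0,"z":0,"rx":0,"ry":0,"rz":0,"claw":28},
    {"x":0,"y":0,"z":0,"rx":0,"ry":0,"rz":0,"claw":36},
    {"x":0,"y":-2,"z":0,"rx":0,"ry":0,"rz":0,"claw":40},
    {"x":0,"y":-10,"z":0,"rx":0,"ry":0,"rz":0,"claw":40},
    {"x":0,"y":-30,"z":0,"rx":0,"ry":0,"rz":0,"claw":40},
    {"x":0,"y":-55,"z":0,"rx":0,"ry":0,"rz":0,"claw":30},
    {"x":0,"y":-66,"z":0,"rx":0,"ry":0,"rz":0,"claw":10},
    {"x":0,"y":-70,"z":0,"rx":0,"ry":0,"rz":0,"claw":4},
    {"x":0,"y":-70,"z":0,"rx":0,"ry":0,"rz":0,"claw":4},
    {"x":0,"y":-70,"z":0,"rx":0,"ry":0,"rz":0,"claw":4}
  ]
}}

```text
t: 12.82
position: [0.5172, -0.1867, 0.1862]
ee_rot: [-1.154, 1.297, -1.29]
contact_force: [0.1, 0.1, -0.5]
finger_gap: 0.0038
```

```bash
cat > mk.py <<'E'
from h import *
def mk(f,p,out,x0,y0,w=110,h=85,k=7):
    a=cv2.imread(f)[y0:y0+h,x0:x0+w]
    a=cv2.convertScaleAbs(cv2.resize(a,None,fx=k,fy=k,interpolation=cv2.INTER_CUBIC),alpha=1.8,beta=20)
    p=np.array(p)
    for dz,c in((0,(0,255,255)),(.019,(0,255,0)),(.073,(255,0,255))):
        u=(proj("side",p+[0,0,dz])-[x0,y0])*k; cv2.circle(a,(int(u[0]),int(u[1])),3,c,-1)
    cv2.imwrite(out,a)
E
python3 - <<'E'
from mk import *
for n in("side",): cv2.imwrite(f"pics/p_{n}.png",viewer.grab_frame(n)[:,:,::-1])
s=env.sense();p=np.array(s["position"]);print(p,s["finger_gap"],s["contact_force"])
mk("pics/p_side.png",p,"pics/p.png",330,340)
E
```

```text
[ 0.51701277 -0.18667595  0.18575336] 0.00413846871380173 [-0.50328733  0.16108907 -0.35705792]
```

View pics/p.png

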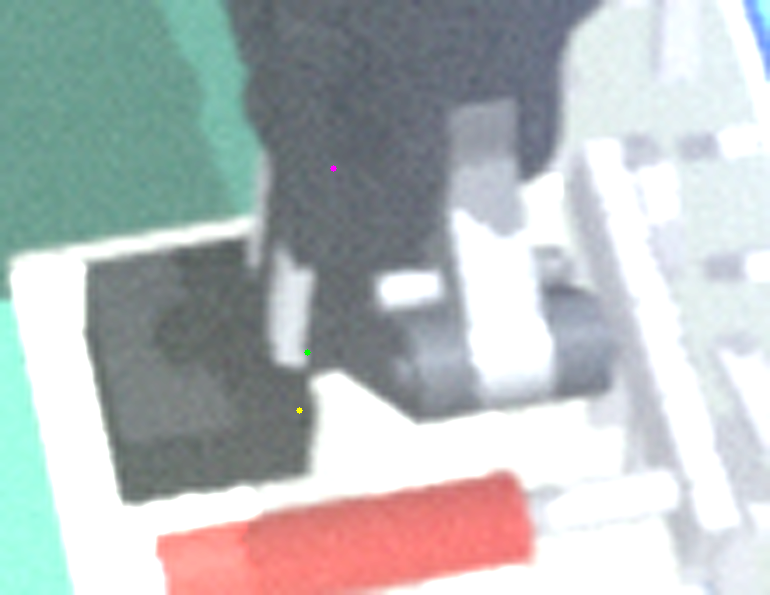

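>>> {"method": "servo_tool", "body": {
  "plan": [
    {"x":0,"y":-8,"z":-5,"rx":0,"ry":0,"rz":0,"claw":4},
    {"x":0,"y":-20,"z":-20,"rx":0,"ry":0,"rz":0,"claw":4},
    {"x":0,"y":-30,"z":-40,"rx":0,"ry":0,"rz":0,"claw":4},
    {"x":0,"y":-30,"z":-55,"rx":0,"ry":0,"rz":0,"claw":4},
    {"x":0,"y":-30,"z":-60,"rx":0,"ry":0,"rz":0,"claw":4},
    {"x":0,"y":-30,"z":-60,"rx":0,"ry":0,"rz":0,"claw":4}
  ]
}}

```text
t: 13.37
position: [0.4568, -0.1797, 0.2163]
ee_rot: [-1.154, 1.297, -1.29]
contact_force: [0.3, -1.4, 0.4]
finger_gap: 0.0041
```

```bash

python3 - <<'E'
from mk import *
for n in("side",): cv2.imwrite(f"pics/q_{n}.png",viewer.grab_frame(n)[:,:,::-1])
s=env.sense();p=np.array(s["position"]);print(p,s["finger_gap"],s["contact_force"])
mk("pics/q_side.png",p,"pics/q.png",290,310)
E
```

```text
[ 0.4572808  -0.17973396  0.21584934] 0.004090710351408839 [-1.08640428  0.14445265 -0.6047333 ]
```

View pics/q.png

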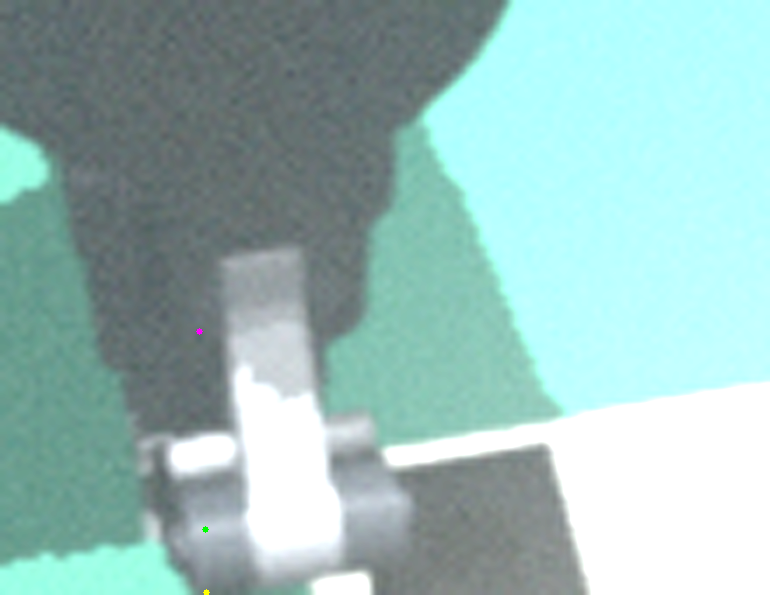

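>>> {"method": "servo_tool", "body": {
  "plan": [
    {"x":0,"y":0,"z":0,"rx":0,"ry":0.1,"rz":0,"claw":4},
    {"x":0,"y":0,"z":0,"rx":0,"ry":0.2,"rz":0,"claw":4},
    {"x":0,"y":0,"z":0,"rx":0,"ry":0.32,"rz":0,"claw":4},
    {"x":0,"y":0,"z":0,"rx":0,"ry":0.44,"rz":0,"claw":4},
    {"x":0,"y":0,"z":0,"rx":0,"ry":0.56,"rz":0,"claw":4},
    {"x":0,"y":0,"z":0,"rx":0,"ry":0.68,"rz":0,"claw":4},
    {"x":0,"y":0,"z":0,"rx":0,"ry":0.8,"rz":0,"claw":4},
    {"x":0,"y":0,"z":0,"rx":0,"ry":0.92,"rz":0,"claw":4},
    {"x":0,"y":0,"z":0,"rx":0,"ry":1.04,"rz":0,"claw":4},
    {"x":0,"y":0,"z":0,"rx":0,"ry":1.16,"rz":0,"claw":4},
    {"x":0,"y":0,"z":0,"rx":0,"ry":1.28,"rz":0,"claw":4},
    {"x":0,"y":0,"z":0,"rx":0,"ry":1.4,"rz":0,"claw":4},
    {"x":0,"y":0,"z":0,"rx":0,"ry":1.5,"rz":0,"claw":4},
    {"x":0,"y":0,"z":0,"rx":0,"ry":1.57,"rz":0,"claw":4},
    {"x":0,"y":0,"z":0,"rx":0,"ry":1.57,"rz":0,"claw":4}
  ]
}}

```text
t: 14.67
position: [0.4576, -0.1797, 0.2147]
ee_rot: [-0.118, -2.16, 2.157]
contact_force: [-0.0, -0.2, -0.3]
finger_gap: 0.0043
```

```bash

python3 - <<'E'
from mk import *
for n in("side",): cv2.imwrite(f"pics/r_{n}.png",viewer.grab_frame(n)[:,:,::-1])
s=env.sense();p=np.array(s["position"]);print(p,s["finger_gap"],s["q"]);print(Ro.from_rotvec(s["ee_rot"]).as_matrix().round(3))
mk("pics/r_side.png",p,"pics/r.png",290,310)
E
```

```text
[ 0.45752528 -0.17969797  0.21488535] 0.0039159057746821204 [ 0.03521343 -0.24169385 -0.14685007 -0.00213505 -1.6717895  -0.14763548]
[[-0.994 -0.006 -0.112]
 [ 0.112  0.002 -0.994]
 [ 0.006 -1.    -0.001]]
```

View pics/r.png

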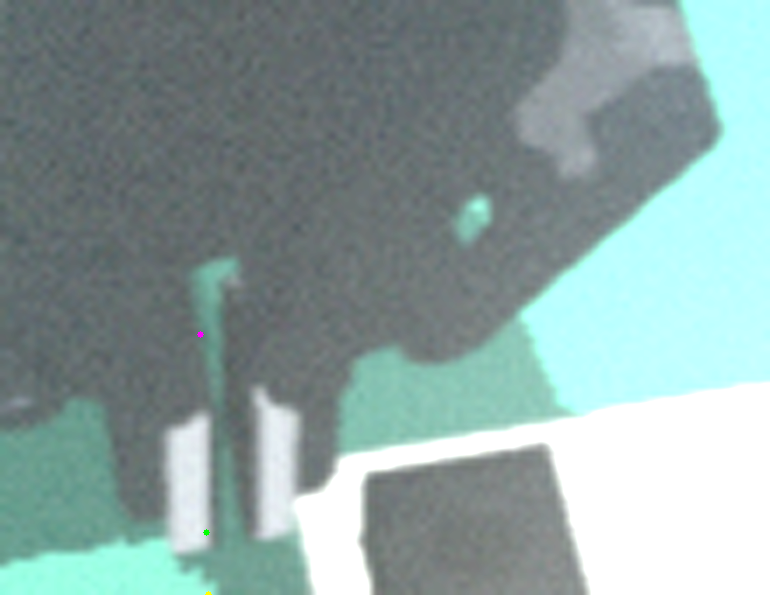

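```bash

python3 - <<'E'
from h import *
print(togo([.518,-.1876,.2],np.radians(-6.6)+np.pi/2))
E
```

```text
[[-61.073, 14.494, 1.098], [-0.004, 1.574, 0.006], [0.006, -1.568, 0.004]]
```

>>> {"method": "servo_tool", "body": {
  "plan": [
    {"x":0,"y":0,"z":0,"rx":0,"ry":-0.1,"rz":0,"claw":20},
    {"x":0,"y":0,"z":0,"rx":0,"ry":-0.21,"rz":0,"claw":30},
    {"x":0,"y":0,"z":0,"rx":0,"ry":-0.33,"rz":0,"claw":40},
    {"x":-4,"y":0,"z":0,"rx":0,"ry":-0.45,"rz":0,"claw":46},
    {"x":-9,"y":0,"z":0,"rx":0,"ry":-0.57,"rz":0,"claw":46},
    {"x":-15,"y":0,"z":0,"rx":0,"ry":-0.69,"rz":0,"claw":46},
    {"x":-22,"y":0,"z":0,"rx":0,"ry":-0.81,"rz":0,"claw":46},
    {"x":-29,"y":0,"z":0,"rx":0,"ry":-0.93,"rz":0,"claw":46},
    {"x":-36,"y":0,"z":0,"rx":0,"ry":-1.05,"rz":0,"claw":46},
    {"x":-43,"y":2,"z":0,"rx":0,"ry":-1.17,"rz":0,"claw":46},
    {"x":-50,"y":5,"z":1,"rx":0,"ry":-1.29,"rz":0,"claw":46},
    {"x":-56,"y":9,"z":1,"rx":0.003,"ry":-1.41,"rz":0.002,"claw":46},
    {"x":-60,"y":13,"z":1,"rx":0.006,"ry":-1.51,"rz":0.004,"claw":46},
    {"x":-61,"y":14.5,"z":1,"rx":0.006,"ry":-1.568,"rz":0.004,"claw":46},
    {"x":-61,"y":14.5,"z":1,"rx":0.006,"ry":-1.568,"rz":0.004,"claw":46}
  ]
}}

```text
t: 15.97
position: [0.518, -0.1874, 0.1985]
ee_rot: [-1.157, 1.292, -1.289]
contact_force: [0.2, -1.3, -0.4]
finger_gap: 0.0461
```

```bash

python3 - <<'E'
from h import *
s=env.sense();print(s["position"],s["finger_gap"]);print(Ro.from_rotvec(s["ee_rot"]).as_matrix().round(3))
print(togo([.518,-.1876,.117],np.radians(-6.6)+np.pi/2))
E
```

```text
[ 0.51800384 -0.1873884   0.1985275 ] 0.046139652099136945
[[-0.11  -0.003  0.994]
 [-0.994  0.    -0.11 ]
 [ 0.    -1.    -0.003]]
[[0.201, 81.527, 0.224], [0.0, -3.137, -0.004], [0.003, 0.005, 0.0]]
```

>>> {"method": "servo_tool", "body": {
  "plan": [
    {"x":0.2,"y":10,"z":0,"rx":0.003,"ry":0.005,"rz":0,"claw":42},
    {"x":0.2,"y":28,"z":0,"rx":0.003,"ry":0.005,"rz":0,"claw":42},
    {"x":0.2,"y":46,"z":0,"rx":0.003,"ry":0.005,"rz":0,"claw":42},
    {"x":0.2,"y":62,"z":0,"rx":0.003,"ry":0.005,"rz":0,"claw":42},
    {"x":0.2,"y":76,"z":0,"rx":0.003,"ry":0.005,"rz":0,"claw":42},
    {"x":0.2,"y":88,"z":0,"rx":0.003,"ry":0.005,"rz":0,"claw":42},
    {"x":0.2,"y":97,"z":0,"rx":0.003,"ry":0.005,"rz":0,"claw":42},
    {"x":0.2,"y":103,"z":0,"rx":0.003,"ry":0.005,"rz":0,"claw":42},
    {"x":0.2,"y":106,"z":0,"rx":0.003,"ry":0.005,"rz":0,"claw":42},
    {"x":0.2,"y":106,"z":0,"rx":0.003,"ry":0.005,"rz":0,"claw":42}
  ]
}}

```text
t: 16.8
position: [0.5176, -0.1876, 0.0921]
ee_rot: [-1.152, 1.294, -1.294]
contact_force: [-0.4, -0.1, -0.3]
finger_gap: 0.042
```

```bash

python3 - <<'E'
from mk import *
for n in("side",): cv2.imwrite(f"pics/s_{n}.png",viewer.grab_frame(n)[:,:,::-1])
s=env.sense();p=np.array(s["position"]);print(p,s["finger_gap"],s["contact_force"])
mk("pics/s_side.png",p,"pics/s.png",340,370)
E
```

```text
[ 0.51788922 -0.1876371   0.09284946] 0.04181966179389716 [-0.14237985  0.08841229  0.0730431 ]
```

View pics/s.png

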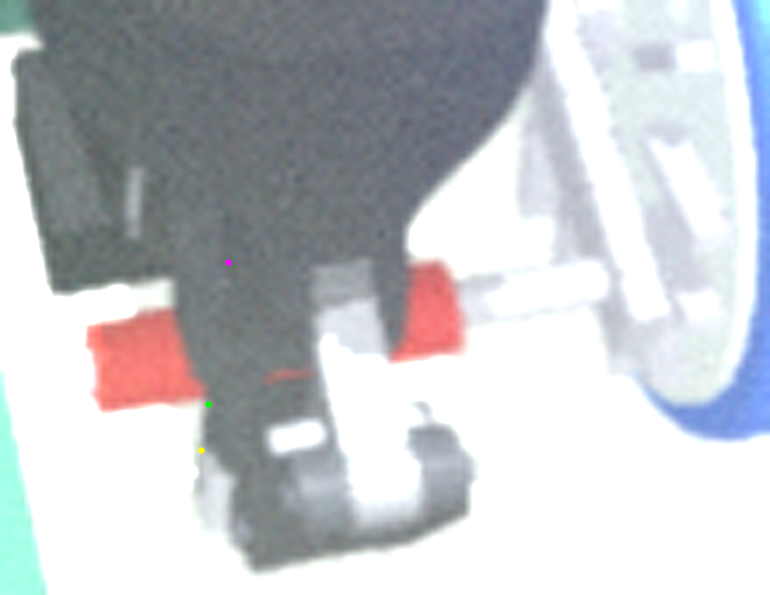

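>>> {"method": "servo_tool", "body": {
  "plan": [
    {"x":0,"y":0,"z":0,"rx":0,"ry":0,"rz":0,"claw":30},
    {"x":0,"y":0,"z":0,"rx":0,"ry":0,"rz":0,"claw":22},
    {"x":0,"y":0,"z":0,"rx":0,"ry":0,"rz":0,"claw":14},
    {"x":0,"y":0,"z":0,"rx":0,"ry":0,"rz":0,"claw":6},
    {"x":0,"y":0,"z":0,"rx":0,"ry":0,"rz":0,"claw":6},
    {"x":0,"y":0,"z":0,"rx":0,"ry":0,"rz":0,"claw":6}
  ],
  "grip_force": 70
}}

```text
t: 17.35
position: [0.5184, -0.1871, 0.0935]
ee_rot: [-1.151, 1.292, -1.294]
contact_force: [-0.2, 5.5, 4.4]
finger_gap: 0.013
```

```bash

python3 - <<'E'
from mk import *
for n in("side",): cv2.imwrite(f"pics/u_{n}.png",viewer.grab_frame(n)[:,:,::-1])
s=env.sense();p=np.array(s["position"]);print(p,s["finger_gap"],s["contact_force"],s["moment"])
mk("pics/u_side.png",p,"pics/u.png",340,370)
E
```

```text
[ 0.51837282 -0.18708563  0.09349104] 0.013202179639708734 [-1.33179194  5.52418131  4.48749679] [1.86880691 0.12502053 0.0268552 ]
```

View pics/u.png

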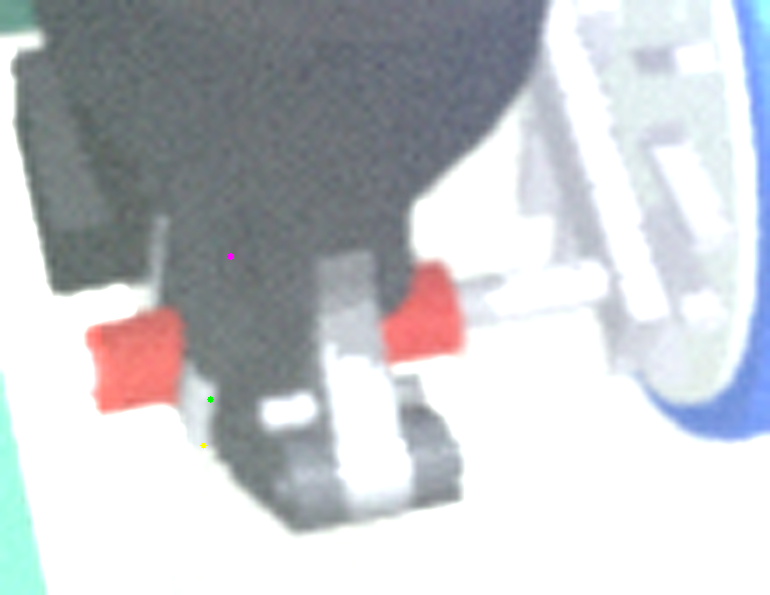

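```bash
cat > circ.py <<'E'
from h import *
import sys,json,os
yr=np.radians(-6.6);X=np.array([np.cos(yr),np.sin(yr),0]);Y=np.array([-X[1],X[0],0]);Z=np.array([0,0,1.])
CF="c.json"
def cen(): return np.array(json.load(open(CF))) # TCP-centre (world)
def hq(p,C): d=np.array(p)-C; return np.arctan2(-(d@Y),d@Z)%(2*np.pi)
def log(s):
    with open("log.txt","a") as f: f.write(json.dumps({k:np.array(s[k]).tolist() for k in("t","position","contact_force","moment","qvel","ee_rot","q")})+"\n")
def rows(q0,q1,n,hold=0,r=.050):
    s=env.sense();C=cen();R=Ro.from_rotvec(s["ee_rot"]).as_matrix()
    Rt=np.c_[-Y,-Z,X];rv=Ro.from_matrix(R.T@Rt).as_rotvec()
    out=[]
    for q in list(np.linspace(q0,q1,n+1)[1:])+[q1]*hold:
        p=C-Y*r*np.sin(q)+Z*r*np.cos(q); d=R.T@(p-s["position"])*1000
        out.append({"x":round(d[0],1),"y":round(d[1],1),"z":round(d[2],1),"rx":round(rv[0],3),"ry":round(rv[1],3),"rz":round(rv[2],3),"claw":6})
    print(json.dumps(out))
def status():
    s=env.sense();log(s);C=cen();d=np.array(s["position"])-C;q=hq(s["position"],C);F=np.array(s["contact_force"])
    t=-Y*np.cos(q)-Z*np.sin(q); rr=-Y*np.sin(q)+Z*np.cos(q)
    print("t %.2f q %.3f r %.1f Ft %.1f Fr %.1f Fx %.1f gap %.4f"%(s["t"],q,1000*np.hypot(d@Y,d@Z),F@t,F@rr,F@X,s["finger_gap"]))
E
python3 - <<'E'
from circ import *
s=env.sense();p=np.array(s["position"]);q0=1.627
C=p+Y*.05*np.sin(q0)-Z*.05*np.cos(q0);json.dump(C.tolist(),open(CF,"w"));print(C)
status();rows(1.627,1.627+np.radians(30),6)
E
```

```text
[ 0.5241106  -0.13749542  0.09629974]
t 17.40 q 1.627 r 50.0 Ft -4.2 Fr -5.6 Fx -2.0 gap 0.0132
[{"x": -0.4, "y": 4.3, "z": -0.0, "rx": -0.002, "ry": 0.0, "rz": -0.001, "claw": 6}, {"x": -1.2, "y": 8.6, "z": -0.0, "rx": -0.002, "ry": 0.0, "rz": -0.001, "claw": 6}, {"x": -2.4, "y": 12.8, "z": -0.0, "rx": -0.002, "ry": 0.0, "rz": -0.001, "claw": 6}, {"x": -4.0, "y": 16.9, "z": -0.0, "rx": -0.002, "ry": 0.0, "rz": -0.001, "claw": 6}, {"x": -5.9, "y": 20.8, "z": -0.0, "rx": -0.002, "ry": 0.0, "rz": -0.001, "claw": 6}, {"x": -8.1, "y": 24.6, "z": -0.1, "rx": -0.002, "ry": 0.0, "rz": -0.001, "claw": 6}]
```

>>> {"method": "servo_tool", "body": {
  "plan": [
    {"x":-0.4,"y":4.3,"z":0,"rx":-0.002,"ry":0,"rz":-0.001,"claw":6},
    {"x":-1.2,"y":8.6,"z":0,"rx":-0.002,"ry":0,"rz":-0.001,"claw":6},
    {"x":-2.4,"y":12.8,"z":0,"rx":-0.002,"ry":0,"rz":-0.001,"claw":6},
    {"x":-4.0,"y":16.9,"z":0,"rx":-0.002,"ry":0,"rz":-0.001,"claw":6},
    {"x":-5.9,"y":20.8,"z":0,"rx":-0.002,"ry":0,"rz":-0.001,"claw":6},
    {"x":-8.1,"y":24.6,"z":0,"rx":-0.002,"ry":0,"rz":-0.001,"claw":6}
  ]
}}

```text
t: 17.9
position: [0.5195, -0.1777, 0.07]
ee_rot: [-1.152, 1.293, -1.292]
contact_force: [-5.2, 11.6, 11.4]
finger_gap: 0.0132
```

```bash
python3 - <<'E'
from circ import *
status();a=1.627+np.radians(30);rows(a,a+np.radians(30),6)
E
```

```text
t 17.90 q 2.147 r 48.3 Ft -3.6 Fr -15.4 Fx -6.5 gap 0.0132
[{"x": -1.2, "y": 4.6, "z": -0.1, "rx": -0.001, "ry": 0.001, "rz": -0.001, "claw": 6}, {"x": -4.0, "y": 7.9, "z": -0.1, "rx": -0.001, "ry": 0.001, "rz": -0.001, "claw": 6}, {"x": -7.2, "y": 11.0, "z": -0.1, "rx": -0.001, "ry": 0.001, "rz": -0.001, "claw": 6}, {"x": -10.5, "y": 13.7, "z": -0.1, "rx": -0.001, "ry": 0.001, "rz": -0.001, "claw": 6}, {"x": -14.1, "y": 16.2, "z": -0.1, "rx": -0.001, "ry": 0.001, "rz": -0.001, "claw": 6}, {"x": -17.9, "y": 18.3, "z": -0.1, "rx": -0.001, "ry": 0.001, "rz": -0.001, "claw": 6}]
```

```bash
python3 - <<'E'
from circ import *
C=cen()+.0008*Y+.002*Z;json.dump(C.tolist(),open(CF,"w"))
s=env.sense();print(hq(s["position"],C))
a=hq(s["position"],C)+.02;rows(a,a+np.radians(30),6)
E
```

```text
2.1719631199376233
[{"x": -3.3, "y": 4.2, "z": -0.1, "rx": -0.001, "ry": 0.001, "rz": -0.001, "claw": 6}, {"x": -6.3, "y": 7.4, "z": -0.1, "rx": -0.001, "ry": 0.001, "rz": -0.001, "claw": 6}, {"x": -9.5, "y": 10.3, "z": -0.1, "rx": -0.001, "ry": 0.001, "rz": -0.001, "claw": 6}, {"x": -13.0, "y": 12.9, "z": -0.1, "rx": -0.001, "ry": 0.001, "rz": -0.001, "claw": 6}, {"x": -16.7, "y": 15.3, "z": -0.1, "rx": -0.001, "ry": 0.001, "rz": -0.001, "claw": 6}, {"x": -20.6, "y": 17.2, "z": -0.1, "rx": -0.001, "ry": 0.001, "rz": -0.001, "claw": 6}]
```

>>> {"method": "servo_tool", "body": {
  "plan": [
    {"x":-3.3,"y":4.2,"z":-0.1,"rx":-0.001,"ry":0.001,"rz":-0.001,"claw":6},
    {"x":-6.3,"y":7.4,"z":-0.1,"rx":-0.001,"ry":0.001,"rz":-0.001,"claw":6},
    {"x":-9.5,"y":10.3,"z":-0.1,"rx":-0.001,"ry":0.001,"rz":-0.001,"claw":6},
    {"x":-13.0,"y":12.9,"z":-0.1,"rx":-0.001,"ry":0.001,"rz":-0.001,"claw":6},
    {"x":-16.7,"y":15.3,"z":-0.1,"rx":-0.001,"ry":0.001,"rz":-0.001,"claw":6},
    {"x":-20.6,"y":17.2,"z":-0.1,"rx":-0.001,"ry":0.001,"rz":-0.001,"claw":6}
  ]
}}

```text
t: 18.4
position: [0.5218, -0.1576, 0.0541]
ee_rot: [-1.153, 1.293, -1.294]
contact_force: [-5.0, 3.0, 8.6]
finger_gap: 0.0133
```

```bash
python3 - <<'E'
from circ import *
status();a=2.192+np.radians(30);rows(a,a+np.radians(30),6)
E
```

```text
t 18.40 q 2.697 r 49.0 Ft -1.6 Fr -8.8 Fx -5.3 gap 0.0133
[{"x": -4.5, "y": 3.0, "z": -0.0, "rx": -0.0, "ry": -0.0, "rz": 0.001, "claw": 6}, {"x": -8.6, "y": 4.2, "z": -0.0, "rx": -0.0, "ry": -0.0, "rz": 0.001, "claw": 6}, {"x": -12.9, "y": 5.1, "z": -0.0, "rx": -0.0, "ry": -0.0, "rz": 0.001, "claw": 6}, {"x": -17.2, "y": 5.6, "z": -0.0, "rx": -0.0, "ry": -0.0, "rz": 0.001, "claw": 6}, {"x": -21.6, "y": 5.8, "z": -0.0, "rx": -0.0, "ry": -0.0, "rz": 0.001, "claw": 6}, {"x": -25.9, "y": 5.5, "z": -0.0, "rx": -0.0, "ry": -0.0, "rz": 0.001, "claw": 6}]
```

>>> {"method": "servo_tool", "body": {
  "plan": [
    {"x":-4.5,"y":2.2,"z":-0.5,"rx":0,"ry":0,"rz":0.001,"claw":6},
    {"x":-8.6,"y":3.3,"z":-0.5,"rx":0,"ry":0,"rz":0.001,"claw":6},
    {"x":-12.9,"y":4.2,"z":-0.5,"rx":0,"ry":0,"rz":0.001,"claw":6},
    {"x":-17.2,"y":4.7,"z":-0.5,"rx":0,"ry":0,"rz":0.001,"claw":6},
    {"x":-21.6,"y":4.9,"z":-0.5,"rx":0,"ry":0,"rz":0.001,"claw":6},
    {"x":-25.9,"y":4.6,"z":-0.5,"rx":0,"ry":0,"rz":0.001,"claw":6}
  ]
}}

```text
t: 18.9
position: [0.5247, -0.1327, 0.0503]
ee_rot: [-1.153, 1.292, -1.296]
contact_force: [0.0, -4.9, 6.5]
finger_gap: 0.0134
```

```bash
python3 - <<'E'
from circ import *
C=cen()+.0009*Z-.0005*X;json.dump(C.tolist(),open(CF,"w"))
status();a=2.192+np.radians(60);rows(a,a+np.radians(30),6)
E
```

```text
t 18.90 q 3.225 r 49.0 Ft -4.3 Fr -6.9 Fx 0.6 gap 0.0134
[{"x": -5.1, "y": 0.3, "z": -0.5, "rx": -0.001, "ry": -0.0, "rz": 0.002, "claw": 6}, {"x": -9.4, "y": -0.7, "z": -0.5, "rx": -0.001, "ry": -0.0, "rz": 0.002, "claw": 6}, {"x": -13.5, "y": -2.1, "z": -0.5, "rx": -0.001, "ry": -0.0, "rz": 0.002, "claw": 6}, {"x": -17.5, "y": -3.8, "z": -0.5, "rx": -0.001, "ry": -0.0, "rz": 0.002, "claw": 6}, {"x": -21.4, "y": -5.9, "z": -0.5, "rx": -0.001, "ry": -0.0, "rz": 0.002, "claw": 6}, {"x": -25.0, "y": -8.3, "z": -0.5, "rx": -0.001, "ry": -0.0, "rz": 0.002, "claw": 6}]
```

>>> {"method": "servo_tool", "body": {
  "plan": [
    {"x":-5.1,"y":0.3,"z":-0.3,"rx":-0.001,"ry":0,"rz":0.002,"claw":6},
    {"x":-9.4,"y":-0.7,"z":-0.3,"rx":-0.001,"ry":0,"rz":0.002,"claw":6},
    {"x":-13.5,"y":-2.1,"z":-0.3,"rx":-0.001,"ry":0,"rz":0.002,"claw":6},
    {"x":-17.5,"y":-3.8,"z":-0.3,"rx":-0.001,"ry":0,"rz":0.002,"claw":6},
    {"x":-21.4,"y":-5.9,"z":-0.3,"rx":-0.001,"ry":0,"rz":0.002,"claw":6},
    {"x":-25.0,"y":-8.3,"z":-0.3,"rx":-0.001,"ry":0,"rz":0.002,"claw":6}
  ]
}}

```text
t: 19.4
position: [0.5273, -0.1094, 0.0589]
ee_rot: [-1.154, 1.292, -1.297]
contact_force: [0.5, -7.9, 1.9]
finger_gap: 0.0136
```

```bash
python3 - <<'E'
from circ import *
status();a=2.192+np.radians(90);rows(a,a+np.radians(30),6)
E
```

```text
t 19.40 q 3.740 r 48.7 Ft -5.4 Fr -5.9 Fx 1.4 gap 0.0136
[{"x": -5.1, "y": -2.3, "z": -0.5, "rx": -0.001, "ry": -0.001, "rz": 0.003, "claw": 6}, {"x": -8.2, "y": -5.3, "z": -0.5, "rx": -0.001, "ry": -0.001, "rz": 0.003, "claw": 6}, {"x": -11.1, "y": -8.6, "z": -0.5, "rx": -0.001, "ry": -0.001, "rz": 0.003, "claw": 6}, {"x": -13.8, "y": -12.1, "z": -0.5, "rx": -0.001, "ry": -0.001, "rz": 0.003, "claw": 6}, {"x": -16.1, "y": -15.8, "z": -0.5, "rx": -0.001, "ry": -0.001, "rz": 0.003, "claw": 6}, {"x": -18.0, "y": -19.7, "z": -0.5, "rx": -0.001, "ry": -0.001, "rz": 0.003, "claw": 6}]
```

>>> {"method": "servo_tool", "body": {
  "plan": [
    {"x":-5.1,"y":-2.3,"z":-0.2,"rx":-0.001,"ry":-0.001,"rz":0.003,"claw":6},
    {"x":-8.2,"y":-5.3,"z":-0.2,"rx":-0.001,"ry":-0.001,"rz":0.003,"claw":6},
    {"x":-11.1,"y":-8.6,"z":-0.2,"rx":-0.001,"ry":-0.001,"rz":0.003,"claw":6},
    {"x":-13.8,"y":-12.1,"z":-0.2,"rx":-0.001,"ry":-0.001,"rz":0.003,"claw":6},
    {"x":-16.1,"y":-15.8,"z":-0.2,"rx":-0.001,"ry":-0.001,"rz":0.003,"claw":6},
    {"x":-18.0,"y":-19.7,"z":-0.2,"rx":-0.001,"ry":-0.001,"rz":0.003,"claw":6}
  ]
}}

```text
t: 19.9
position: [0.5291, -0.0932, 0.0778]
ee_rot: [-1.155, 1.294, -1.297]
contact_force: [4.5, -8.8, -3.0]
finger_gap: 0.0132
```

```bash
python3 - <<'E'
from circ import *
status();a=2.192+np.radians(120);rows(a,a+np.radians(30),6)
E
```

```text
t 19.90 q 4.257 r 48.7 Ft -6.3 Fr -6.0 Fx 5.5 gap 0.0132
[{"x": -3.4, "y": -4.8, "z": -0.4, "rx": 0.001, "ry": -0.002, "rz": 0.003, "claw": 6}, {"x": -4.6, "y": -9.0, "z": -0.4, "rx": 0.001, "ry": -0.002, "rz": 0.003, "claw": 6}, {"x": -5.5, "y": -13.3, "z": -0.4, "rx": 0.001, "ry": -0.002, "rz": 0.003, "claw": 6}, {"x": -6.0, "y": -17.6, "z": -0.4, "rx": 0.001, "ry": -0.002, "rz": 0.003, "claw": 6}, {"x": -6.2, "y": -21.9, "z": -0.4, "rx": 0.001, "ry": -0.002, "rz": 0.003, "claw": 6}, {"x": -5.9, "y": -26.3, "z": -0.4, "rx": 0.001, "ry": -0.002, "rz": 0.003, "claw": 6}]
```

>>> {"method": "servo_tool", "body": {
  "plan": [
    {"x":-3.4,"y":-4.8,"z":0.5,"rx":0.001,"ry":-0.002,"rz":0.003,"claw":6},
    {"x":-4.6,"y":-9.0,"z":0.5,"rx":0.001,"ry":-0.002,"rz":0.003,"claw":6},
    {"x":-5.5,"y":-13.3,"z":0.5,"rx":0.001,"ry":-0.002,"rz":0.003,"claw":6},
    {"x":-6.0,"y":-17.6,"z":0.5,"rx":0.001,"ry":-0.002,"rz":0.003,"claw":6},
    {"x":-6.2,"y":-21.9,"z":0.5,"rx":0.001,"ry":-0.002,"rz":0.003,"claw":6},
    {"x":-5.9,"y":-26.3,"z":0.5,"rx":0.001,"ry":-0.002,"rz":0.003,"claw":6}
  ]
}}

```text
t: 20.4
position: [0.5297, -0.088, 0.1014]
ee_rot: [-1.155, 1.295, -1.294]
contact_force: [4.9, -5.2, -9.1]
finger_gap: 0.0132
```

```bash
python3 - <<'E'
from circ import *
status();a=2.192+np.radians(150);rows(a,a+np.radians(30),6)
E
```

```text
t 20.40 q 4.758 r 49.1 Ft -8.9 Fr -5.0 Fx 5.4 gap 0.0132
[{"x": -0.1, "y": -6.9, "z": -0.3, "rx": 0.002, "ry": -0.001, "rz": 0.001, "claw": 6}, {"x": 0.9, "y": -11.2, "z": -0.4, "rx": 0.002, "ry": -0.001, "rz": 0.001, "claw": 6}, {"x": 2.2, "y": -15.3, "z": -0.4, "rx": 0.002, "ry": -0.001, "rz": 0.001, "claw": 6}, {"x": 4.0, "y": -19.4, "z": -0.4, "rx": 0.002, "ry": -0.001, "rz": 0.001, "claw": 6}, {"x": 6.0, "y": -23.2, "z": -0.4, "rx": 0.002, "ry": -0.001, "rz": 0.001, "claw": 6}, {"x": 8.4, "y": -26.8, "z": -0.4, "rx": 0.002, "ry": -0.001, "rz": 0.001, "claw": 6}]
```

>>> {"method": "servo_tool", "body": {
  "plan": [
    {"x":-0.1,"y":-6.9,"z":0.5,"rx":0.002,"ry":-0.001,"rz":0.001,"claw":6},
    {"x":0.9,"y":-11.2,"z":0.5,"rx":0.002,"ry":-0.001,"rz":0.001,"claw":6},
    {"x":2.2,"y":-15.3,"z":0.5,"rx":0.002,"ry":-0.001,"rz":0.001,"claw":6},
    {"x":4.0,"y":-19.4,"z":0.5,"rx":0.002,"ry":-0.001,"rz":0.001,"claw":6},
    {"x":6.0,"y":-23.2,"z":0.5,"rx":0.002,"ry":-0.001,"rz":0.001,"claw":6},
    {"x":8.4,"y":-26.8,"z":0.5,"rx":0.002,"ry":-0.001,"rz":0.001,"claw":6}
  ]
}}

```text
t: 20.9
position: [0.5288, -0.0953, 0.1264]
ee_rot: [-1.154, 1.296, -1.29]
contact_force: [3.3, 2.9, -9.9]
finger_gap: 0.0135
```

```bash
python3 - <<'E'
from circ import *
status();a=2.192+np.radians(180);rows(a,a+np.radians(30),6)
E
```

```text
t 20.90 q 5.291 r 49.7 Ft -10.1 Fr -2.7 Fx 2.9 gap 0.0135
[{"x": 3.6, "y": -5.4, "z": -0.3, "rx": 0.003, "ry": 0.001, "rz": -0.001, "claw": 6}, {"x": 6.6, "y": -8.6, "z": -0.3, "rx": 0.003, "ry": 0.001, "rz": -0.001, "claw": 6}, {"x": 9.9, "y": -11.5, "z": -0.3, "rx": 0.003, "ry": 0.001, "rz": -0.001, "claw": 6}, {"x": 13.3, "y": -14.1, "z": -0.3, "rx": 0.003, "ry": 0.001, "rz": -0.001, "claw": 6}, {"x": 17.0, "y": -16.4, "z": -0.4, "rx": 0.003, "ry": 0.001, "rz": -0.001, "claw": 6}, {"x": 20.9, "y": -18.4, "z": -0.4, "rx": 0.003, "ry": 0.001, "rz": -0.001, "claw": 6}]
```

>>> {"method": "servo_tool", "body": {
  "plan": [
    {"x":3.6,"y":-5.4,"z":0,"rx":0.003,"ry":0.001,"rz":-0.001,"claw":6},
    {"x":6.6,"y":-8.6,"z":0,"rx":0.003,"ry":0.001,"rz":-0.001,"claw":6},
    {"x":9.9,"y":-11.5,"z":0,"rx":0.003,"ry":0.001,"rz":-0.001,"claw":6},
    {"x":13.3,"y":-14.1,"z":0,"rx":0.003,"ry":0.001,"rz":-0.001,"claw":6},
    {"x":17.0,"y":-16.4,"z":0,"rx":0.003,"ry":0.001,"rz":-0.001,"claw":6},
    {"x":20.9,"y":-18.4,"z":0,"rx":0.003,"ry":0.001,"rz":-0.001,"claw":6}
  ]
}}

```text
t: 21.4
position: [0.5267, -0.1143, 0.1443]
ee_rot: [-1.15, 1.294, -1.29]
contact_force: [1.9, 8.4, -4.9]
finger_gap: 0.0135
```

```bash
python3 - <<'E'
from circ import *
status();a=2.192+np.radians(210);rows(a,a+np.radians(30),6)
E
```

```text
t 21.40 q 5.819 r 50.4 Ft -9.8 Fr -0.5 Fx 0.9 gap 0.0135
[{"x": 5.9, "y": -2.1, "z": -0.4, "rx": 0.0, "ry": 0.001, "rz": -0.004, "claw": 6}, {"x": 10.1, "y": -3.4, "z": -0.4, "rx": 0.0, "ry": 0.001, "rz": -0.004, "claw": 6}, {"x": 14.4, "y": -4.3, "z": -0.4, "rx": 0.0, "ry": 0.001, "rz": -0.004, "claw": 6}, {"x": 18.7, "y": -4.8, "z": -0.4, "rx": 0.0, "ry": 0.001, "rz": -0.004, "claw": 6}, {"x": 23.1, "y": -5.0, "z": -0.4, "rx": 0.0, "ry": 0.001, "rz": -0.004, "claw": 6}, {"x": 27.4, "y": -4.8, "z": -0.5, "rx": 0.0, "ry": 0.001, "rz": -0.004, "claw": 6}]
```

>>> {"method": "servo_tool", "body": {
  "plan": [
    {"x":5.9,"y":-2.1,"z":-0.2,"rx":0,"ry":0.001,"rz":-0.004,"claw":6},
    {"x":10.1,"y":-3.4,"z":-0.2,"rx":0,"ry":0.001,"rz":-0.004,"claw":6},
    {"x":14.4,"y":-4.3,"z":-0.2,"rx":0,"ry":0.001,"rz":-0.004,"claw":6},
    {"x":18.7,"y":-4.8,"z":-0.2,"rx":0,"ry":0.001,"rz":-0.004,"claw":6},
    {"x":23.1,"y":-5.0,"z":-0.3,"rx":0,"ry":0.001,"rz":-0.004,"claw":6},
    {"x":27.4,"y":-4.8,"z":-0.3,"rx":0,"ry":0.001,"rz":-0.004,"claw":6}
  ]
}}

```text
t: 21.9
position: [0.5238, -0.1398, 0.1501]
ee_rot: [-1.15, 1.292, -1.291]
contact_force: [1.0, 10.0, -0.2]
finger_gap: 0.0132
```

```bash
python3 - <<'E'
from circ import *
status();a=2.192+np.radians(240);rows(a,a+np.radians(30),6)
E
```

```text
t 21.90 q 0.061 r 51.0 Ft -10.0 Fr -0.8 Fx -0.2 gap 0.0132
[{"x": 6.1, "y": 1.8, "z": -0.5, "rx": -0.001, "ry": 0.002, "rz": -0.003, "claw": 6}, {"x": 10.3, "y": 2.7, "z": -0.5, "rx": -0.001, "ry": 0.002, "rz": -0.003, "claw": 6}, {"x": 14.5, "y": 4.1, "z": -0.5, "rx": -0.001, "ry": 0.002, "rz": -0.003, "claw": 6}, {"x": 18.5, "y": 5.8, "z": -0.5, "rx": -0.001, "ry": 0.002, "rz": -0.003, "claw": 6}, {"x": 22.4, "y": 7.8, "z": -0.5, "rx": -0.001, "ry": 0.002, "rz": -0.003, "claw": 6}, {"x": 26.0, "y": 10.2, "z": -0.5, "rx": -0.001, "ry": 0.002, "rz": -0.003, "claw": 6}]
```

>>> {"method": "servo_tool", "body": {
  "plan": [
    {"x":6.1,"y":0.8,"z":-0.5,"rx":-0.001,"ry":0.002,"rz":-0.003,"claw":6},
    {"x":10.3,"y":1.7,"z":-0.5,"rx":-0.001,"ry":0.002,"rz":-0.003,"claw":6},
    {"x":14.5,"y":3.1,"z":-0.5,"rx":-0.001,"ry":0.002,"rz":-0.003,"claw":6},
    {"x":18.5,"y":4.8,"z":-0.5,"rx":-0.001,"ry":0.002,"rz":-0.003,"claw":6},
    {"x":22.4,"y":6.8,"z":-0.5,"rx":-0.001,"ry":0.002,"rz":-0.003,"claw":6},
    {"x":26.0,"y":9.2,"z":-0.5,"rx":-0.001,"ry":0.002,"rz":-0.003,"claw":6}
  ]
}}

```text
t: 22.4
position: [0.521, -0.1644, 0.1424]
ee_rot: [-1.15, 1.292, -1.293]
contact_force: [0.8, 7.9, 0.6]
finger_gap: 0.0134
```

```bash
python3 - <<'E'
from circ import *
C=cen()+.001*Z;json.dump(C.tolist(),open(CF,"w"))
status();a=2.192+np.radians(270)-2*np.pi;rows(a,a+np.radians(30),6)
E
```

```text
t 22.40 q 0.583 r 50.6 Ft -6.9 Fr -3.8 Fx -0.1 gap 0.0134
[{"x": 4.7, "y": 4.2, "z": -0.5, "rx": -0.002, "ry": 0.001, "rz": -0.002, "claw": 6}, {"x": 7.9, "y": 7.2, "z": -0.6, "rx": -0.002, "ry": 0.001, "rz": -0.002, "claw": 6}, {"x": 10.8, "y": 10.4, "z": -0.6, "rx": -0.002, "ry": 0.001, "rz": -0.002, "claw": 6}, {"x": 13.4, "y": 13.9, "z": -0.6, "rx": -0.002, "ry": 0.001, "rz": -0.002, "claw": 6}, {"x": 15.7, "y": 17.6, "z": -0.6, "rx": -0.002, "ry": 0.001, "rz": -0.002, "claw": 6}, {"x": 17.7, "y": 21.5, "z": -0.6, "rx": -0.002, "ry": 0.001, "rz": -0.002, "claw": 6}]
```

>>> {"method": "servo_tool", "body": {
  "plan": [
    {"x":4.7,"y":4.2,"z":-0.5,"rx":-0.002,"ry":0.001,"rz":-0.002,"claw":6},
    {"x":7.9,"y":7.2,"z":-0.6,"rx":-0.002,"ry":0.001,"rz":-0.002,"claw":6},
    {"x":10.8,"y":10.4,"z":-0.6,"rx":-0.002,"ry":0.001,"rz":-0.002,"claw":6},
    {"x":13.4,"y":13.9,"z":-0.6,"rx":-0.002,"ry":0.001,"rz":-0.002,"claw":6},
    {"x":15.7,"y":17.6,"z":-0.6,"rx":-0.002,"ry":0.001,"rz":-0.002,"claw":6},
    {"x":17.7,"y":21.5,"z":-0.6,"rx":-0.002,"ry":0.001,"rz":-0.002,"claw":6}
  ]
}}

```text
t: 22.9
position: [0.519, -0.1819, 0.1232]
ee_rot: [-1.151, 1.29, -1.295]
contact_force: [-1.4, 4.0, 3.6]
finger_gap: 0.0131
```

```bash
python3 - <<'E'
from circ import *
status();a=2.192+np.radians(300)-2*np.pi;rows(a,a+np.radians(30),6)
E
```

```text
t 22.90 q 1.102 r 51.0 Ft -5.0 Fr -1.8 Fx -1.8 gap 0.0131
[{"x": 1.7, "y": 6.4, "z": -0.6, "rx": -0.003, "ry": 0.001, "rz": 0.0, "claw": 6}, {"x": 3.0, "y": 10.6, "z": -0.6, "rx": -0.003, "ry": 0.001, "rz": 0.0, "claw": 6}, {"x": 3.9, "y": 14.9, "z": -0.6, "rx": -0.003, "ry": 0.001, "rz": 0.0, "claw": 6}, {"x": 4.4, "y": 19.2, "z": -0.6, "rx": -0.003, "ry": 0.001, "rz": 0.0, "claw": 6}, {"x": 4.5, "y": 23.6, "z": -0.6, "rx": -0.003, "ry": 0.001, "rz": 0.0, "claw": 6}, {"x": 4.3, "y": 27.9, "z": -0.7, "rx": -0.003, "ry": 0.001, "rz": 0.0, "claw": 6}]
```

>>> {"method": "servo_tool", "body": {
  "plan": [
    {"x":1.7,"y":6.4,"z":-0.6,"rx":-0.003,"ry":0.001,"rz":0,"claw":6},
    {"x":3.0,"y":10.6,"z":-0.6,"rx":-0.003,"ry":0.001,"rz":0,"claw":6},
    {"x":3.9,"y":14.9,"z":-0.6,"rx":-0.003,"ry":0.001,"rz":0,"claw":6},
    {"x":4.4,"y":19.2,"z":-0.6,"rx":-0.003,"ry":0.001,"rz":0,"claw":6},
    {"x":4.5,"y":23.6,"z":-0.6,"rx":-0.003,"ry":0.001,"rz":0,"claw":6},
    {"x":4.3,"y":27.9,"z":-0.7,"rx":-0.003,"ry":0.001,"rz":0,"claw":6}
  ]
}}

```text
t: 23.4
position: [0.5182, -0.1871, 0.0952]
ee_rot: [-1.153, 1.292, -1.296]
contact_force: [2.0, -3.6, 2.2]
finger_gap: 0.0131
```

```bash
python3 - <<'E'
from circ import *
status();a=2.192+np.radians(330)-2*np.pi;rows(a,a+np.radians(30),6)
E
```

```text
t 23.40 q 1.669 r 51.0 Ft -2.6 Fr 3.1 Fx 2.4 gap 0.0131
[{"x": -1.6, "y": 4.2, "z": -0.4, "rx": -0.001, "ry": -0.001, "rz": 0.002, "claw": 6}, {"x": -2.6, "y": 8.4, "z": -0.4, "rx": -0.001, "ry": -0.001, "rz": 0.002, "claw": 6}, {"x": -4.0, "y": 12.6, "z": -0.4, "rx": -0.001, "ry": -0.001, "rz": 0.002, "claw": 6}, {"x": -5.7, "y": 16.6, "z": -0.4, "rx": -0.001, "ry": -0.001, "rz": 0.002, "claw": 6}, {"x": -7.7, "y": 20.4, "z": -0.4, "rx": -0.001, "ry": -0.001, "rz": 0.002, "claw": 6}, {"x": -10.1, "y": 24.1, "z": -0.4, "rx": -0.001, "ry": -0.001, "rz": 0.002, "claw": 6}]
```

>>> {"method": "servo_tool", "body": {
  "plan": [
    {"x":-1.2,"y":4.2,"z":-0.4,"rx":-0.001,"ry":-0.001,"rz":0.002,"claw":6},
    {"x":-2.2,"y":8.4,"z":-0.4,"rx":-0.001,"ry":-0.001,"rz":0.002,"claw":6},
    {"x":-3.6,"y":12.6,"z":-0.4,"rx":-0.001,"ry":-0.001,"rz":0.002,"claw":6},
    {"x":-5.3,"y":16.6,"z":-0.4,"rx":-0.001,"ry":-0.001,"rz":0.002,"claw":6},
    {"x":-7.3,"y":20.4,"z":-0.4,"rx":-0.001,"ry":-0.001,"rz":0.002,"claw":6},
    {"x":-9.7,"y":24.1,"z":-0.4,"rx":-0.001,"ry":-0.001,"rz":0.002,"claw":6}
  ]
}}

```text
t: 23.9
position: [0.5194, -0.1775, 0.0703]
ee_rot: [-1.152, 1.293, -1.294]
contact_force: [3.7, -2.3, 0.2]
finger_gap: 0.013
```

```bash
python3 - <<'E'
from circ import *
C=X*(cen()@X)+Y*-.07655+Z*.1001;json.dump(C.tolist(),open(CF,"w"))
status();a=2.23;rows(a,a+.56,6)
E
```

```text
t 23.90 q 2.211 r 49.9 Ft -1.3 Fr 1.3 Fx 3.9 gap 0.0130
[{"x": -3.6, "y": 4.4, "z": -0.4, "rx": -0.001, "ry": -0.0, "rz": -0.0, "claw": 6}, {"x": -6.9, "y": 7.6, "z": -0.4, "rx": -0.001, "ry": -0.0, "rz": -0.0, "claw": 6}, {"x": -10.5, "y": 10.5, "z": -0.4, "rx": -0.001, "ry": -0.0, "rz": -0.0, "claw": 6}, {"x": -14.4, "y": 13.1, "z": -0.4, "rx": -0.001, "ry": -0.0, "rz": -0.0, "claw": 6}, {"x": -18.5, "y": 15.3, "z": -0.4, "rx": -0.001, "ry": -0.0, "rz": -0.0, "claw": 6}, {"x": -22.8, "y": 17.1, "z": -0.4, "rx": -0.001, "ry": -0.0, "rz": -0.0, "claw": 6}]
```

>>> {"method": "servo_tool", "body": {
  "plan": [
    {"x":-3.6,"y":4.4,"z":0.2,"rx":-0.001,"ry":0,"rz":0,"claw":6},
    {"x":-6.9,"y":7.6,"z":0.2,"rx":-0.001,"ry":0,"rz":0,"claw":6},
    {"x":-10.5,"y":10.5,"z":0.2,"rx":-0.001,"ry":0,"rz":0,"claw":6},
    {"x":-14.4,"y":13.1,"z":0.2,"rx":-0.001,"ry":0,"rz":0,"claw":6},
    {"x":-18.5,"y":15.3,"z":0.2,"rx":-0.001,"ry":0,"rz":0,"claw":6},
    {"x":-22.8,"y":17.1,"z":0.2,"rx":-0.001,"ry":0,"rz":0,"claw":6}
  ]
}}

```text
t: 24.4
position: [0.5221, -0.1546, 0.053]
ee_rot: [-1.153, 1.294, -1.293]
contact_force: [0.0, -1.3, 4.5]
finger_gap: 0.013
```

```bash
python3 - <<'E'
from circ import *
status();a=2.79;rows(a,a+.56,6)
E
```

```text
t 24.40 q 2.795 r 50.0 Ft -2.7 Fr -3.8 Fx 0.2 gap 0.0130
[{"x": -4.2, "y": 1.3, "z": -0.4, "rx": 0.0, "ry": -0.0, "rz": 0.0, "claw": 6}, {"x": -8.8, "y": 2.3, "z": -0.4, "rx": 0.0, "ry": -0.0, "rz": 0.0, "claw": 6}, {"x": -13.4, "y": 2.8, "z": -0.4, "rx": 0.0, "ry": -0.0, "rz": 0.0, "claw": 6}, {"x": -18.1, "y": 2.9, "z": -0.4, "rx": 0.0, "ry": -0.0, "rz": 0.0, "claw": 6}, {"x": -22.7, "y": 2.6, "z": -0.4, "rx": 0.0, "ry": -0.0, "rz": 0.0, "claw": 6}, {"x": -27.3, "y": 1.9, "z": -0.4, "rx": 0.0, "ry": -0.0, "rz": 0.0, "claw": 6}]
```

>>> {"method": "servo_tool", "body": {
  "plan": [
    {"x":-4.2,"y":1.3,"z":-0.1,"rx":0,"ry":0,"rz":0,"claw":6},
    {"x":-8.8,"y":2.3,"z":-0.1,"rx":0,"ry":0,"rz":0,"claw":6},
    {"x":-13.4,"y":2.8,"z":-0.1,"rx":0,"ry":0,"rz":0,"claw":6},
    {"x":-18.1,"y":2.9,"z":-0.1,"rx":0,"ry":0,"rz":0,"claw":6},
    {"x":-22.7,"y":2.6,"z":-0.1,"rx":0,"ry":0,"rz":0,"claw":6},
    {"x":-27.3,"y":1.9,"z":-0.1,"rx":0,"ry":0,"rz":0,"claw":6}
  ]
}}

```text
t: 24.9
position: [0.5252, -0.1274, 0.0512]
ee_rot: [-1.153, 1.294, -1.294]
contact_force: [1.9, -4.0, 3.0]
finger_gap: 0.0134
```

```bash
python3 - <<'E'
from circ import *
status();a=3.35;rows(a,a+.56,6)
E
```

```text
t 24.90 q 3.350 r 50.0 Ft -3.1 Fr -3.7 Fx 2.3 gap 0.0134
[{"x": -4.5, "y": -1.2, "z": -0.4, "rx": 0.0, "ry": -0.0, "rz": 0.001, "claw": 6}, {"x": -8.9, "y": -2.8, "z": -0.4, "rx": 0.0, "ry": -0.0, "rz": 0.001, "claw": 6}, {"x": -13.1, "y": -4.8, "z": -0.4, "rx": 0.0, "ry": -0.0, "rz": 0.001, "claw": 6}, {"x": -17.1, "y": -7.2, "z": -0.4, "rx": 0.0, "ry": -0.0, "rz": 0.001, "claw": 6}, {"x": -20.9, "y": -9.9, "z": -0.4, "rx": 0.0, "ry": -0.0, "rz": 0.001, "claw": 6}, {"x": -24.4, "y": -13.0, "z": -0.4, "rx": 0.0, "ry": -0.0, "rz": 0.001, "claw": 6}]
```

>>> {"method": "servo_tool", "body": {
  "plan": [
    {"x":-4.5,"y":-1.2,"z":0.1,"rx":0,"ry":0,"rz":0.001,"claw":6},
    {"x":-8.9,"y":-2.8,"z":0.1,"rx":0,"ry":0,"rz":0.001,"claw":6},
    {"x":-13.1,"y":-4.8,"z":0.1,"rx":0,"ry":0,"rz":0.001,"claw":6},
    {"x":-17.1,"y":-7.2,"z":0.1,"rx":0,"ry":0,"rz":0.001,"claw":6},
    {"x":-20.9,"y":-9.9,"z":0.1,"rx":0,"ry":0,"rz":0.001,"claw":6},
    {"x":-24.4,"y":-13.0,"z":0.1,"rx":0,"ry":0,"rz":0.001,"claw":6}
  ]
}}

```text
t: 25.4
position: [0.5279, -0.1035, 0.0637]
ee_rot: [-1.154, 1.294, -1.294]
contact_force: [4.3, -6.8, -0.5]
finger_gap: 0.0133
```

```bash
python3 - <<'E'
from circ import *
status();a=3.91;rows(a,a+.56,6)
E
```

```text
t 25.40 q 3.898 r 50.1 Ft -4.9 Fr -3.9 Fx 5.1 gap 0.0133
[{"x": -3.6, "y": -3.8, "z": -0.4, "rx": 0.001, "ry": -0.001, "rz": 0.001, "claw": 6}, {"x": -6.4, "y": -7.5, "z": -0.4, "rx": 0.001, "ry": -0.001, "rz": 0.001, "claw": 6}, {"x": -9.0, "y": -11.5, "z": -0.4, "rx": 0.001, "ry": -0.001, "rz": 0.001, "claw": 6}, {"x": -11.1, "y": -15.6, "z": -0.4, "rx": 0.001, "ry": -0.001, "rz": 0.001, "claw": 6}, {"x": -12.8, "y": -19.9, "z": -0.4, "rx": 0.001, "ry": -0.001, "rz": 0.001, "claw": 6}, {"x": -14.1, "y": -24.4, "z": -0.4, "rx": 0.001, "ry": -0.001, "rz": 0.001, "claw": 6}]
```

>>> {"method": "servo_tool", "body": {
  "plan": [
    {"x":-3.6,"y":-3.8,"z":0.4,"rx":0.001,"ry":-0.001,"rz":0.001,"claw":6},
    {"x":-6.4,"y":-7.5,"z":0.4,"rx":0.001,"ry":-0.001,"rz":0.001,"claw":6},
    {"x":-9.0,"y":-11.5,"z":0.4,"rx":0.001,"ry":-0.001,"rz":0.001,"claw":6},
    {"x":-11.1,"y":-15.6,"z":0.4,"rx":0.001,"ry":-0.001,"rz":0.001,"claw":6},
    {"x":-12.8,"y":-19.9,"z":0.4,"rx":0.001,"ry":-0.001,"rz":0.001,"claw":6},
    {"x":-14.1,"y":-24.4,"z":0.4,"rx":0.001,"ry":-0.001,"rz":0.001,"claw":6}
  ]
}}

```text
t: 25.9
position: [0.5294, -0.0898, 0.0864]
ee_rot: [-1.154, 1.295, -1.294]
contact_force: [5.8, -7.6, -6.1]
finger_gap: 0.0131
```

```bash
python3 - <<'E'
from circ import *
status()
exec(open("fit.py").read())
rows(4.45,3.97,6)
E
```

```text
t 25.90 q 4.436 r 50.1 Ft -7.7 Fr -4.9 Fx 6.6 gap 0.0131
circle u,w,r [-0.07655632  0.10011461] 0.05006805635050153 cen now -0.07655 0.1001 axial fit slope -0.0014651246979253078
drag 5.98 amp 4.29 rms [0.56240121]
stable q (heavy at bottom): 4.006
2.21 -2.6; 2.73 -1.3; 3.24 -4.2; 3.75 -5.4; 4.25 -6.3; 4.74 -9.0; 5.26 -10.2; 5.79 -9.8; 0.04 -10.0; 0.57 -7.0; 1.09 -5.0; 1.67 -2.6; 2.21 -1.3; 2.21 -1.3; 2.80 -2.7; 3.35 -3.1; 3.90 -4.9; 4.44 -7.7; [{"x": 1.1, "y": 3.1, "z": -0.3, "rx": 0.002, "ry": -0.0, "rz": 0.001, "claw": 6}, {"x": 2.6, "y": 6.8, "z": -0.3, "rx": 0.002, "ry": -0.0, "rz": 0.001, "claw": 6}, {"x": 4.3, "y": 10.4, "z": -0.3, "rx": 0.002, "ry": -0.0, "rz": 0.001, "claw": 6}, {"x": 6.4, "y": 13.8, "z": -0.3, "rx": 0.002, "ry": -0.0, "rz": 0.001, "claw": 6}, {"x": 8.7, "y": 17.1, "z": -0.3, "rx": 0.002, "ry": -0.0, "rz": 0.001, "claw": 6}, {"x": 11.3, "y": 20.1, "z": -0.3, "rx": 0.002, "ry": -0.0, "rz": 0.001, "claw": 6}]
```

>>> {"method": "servo_tool", "body": {
  "plan": [
    {"x":1.1,"y":3.1,"z":0.3,"rx":0.002,"ry":0,"rz":0.001,"claw":6},
    {"x":2.6,"y":6.8,"z":0.3,"rx":0.002,"ry":0,"rz":0.001,"claw":6},
    {"x":4.3,"y":10.4,"z":0.3,"rx":0.002,"ry":0,"rz":0.001,"claw":6},
    {"x":6.4,"y":13.8,"z":0.3,"rx":0.002,"ry":0,"rz":0.001,"claw":6},
    {"x":8.7,"y":17.1,"z":0.3,"rx":0.002,"ry":0,"rz":0.001,"claw":6},
    {"x":11.0,"y":19.8,"z":0.3,"rx":0.002,"ry":0,"rz":0.001,"claw":6}
  ]
}}

```text
t: 26.4
position: [0.5284, -0.1003, 0.0671]
ee_rot: [-1.152, 1.294, -1.293]
contact_force: [-1.3, 0.4, 7.6]
finger_gap: 0.0131
```

```bash
python3 - <<'E'
from circ import *
status();rows(4.0,4.0,1)
E
```

```text
t 26.40 q 3.993 r 50.1 Ft 5.8 Fr -4.8 Fx -1.3 gap 0.0131
[{"x": -0.2, "y": -0.3, "z": -0.5, "rx": -0.0, "ry": 0.0, "rz": -0.001, "claw": 6}]
```

>>> {"method": "servo_tool", "body": {
  "plan": [
    {"x":0,"y":0,"z":0,"rx":0,"ry":0,"rz":0,"claw":6},
    {"x":0,"y":0,"z":0,"rx":0,"ry":0,"rz":0,"claw":6},
    {"x":0,"y":0,"z":0,"rx":0,"ry":0,"rz":0,"claw":6},
    {"x":0,"y":0,"z":0,"rx":0,"ry":0,"rz":0,"claw":6},
    {"x":0,"y":0,"z":0,"rx":0,"ry":0,"rz":0,"claw":6},
    {"x":0,"y":0,"z":0,"rx":0,"ry":0,"rz":0,"claw":6},
    {"x":0,"y":0,"z":0,"rx":0,"ry":0,"rz":0,"claw":6},
    {"x":0,"y":0,"z":0,"rx":0,"ry":0,"rz":0,"claw":6}
  ]
}}

```text
t: 27.07
position: [0.5283, -0.1006, 0.0668]
ee_rot: [-1.152, 1.294, -1.294]
contact_force: [2.5, -4.5, 2.5]
finger_gap: 0.0131
```

```bash
python3 - <<'E'
from circ import *
status()
for n in("side","top"): cv2.imwrite(f"pics/z_{n}.png",viewer.grab_frame(n)[:,:,::-1])
status();s=env.sense();print(np.abs(s["qvel"]).max())
E
```

```text
t 27.07 q 3.984 r 50.1 Ft -0.9 Fr -4.8 Fx 3.0 gap 0.0131
t 27.17 q 3.984 r 50.1 Ft -1.9 Fr -4.7 Fx 2.4 gap 0.0131
0.0029715653782507205
```

View pics/z_side.png

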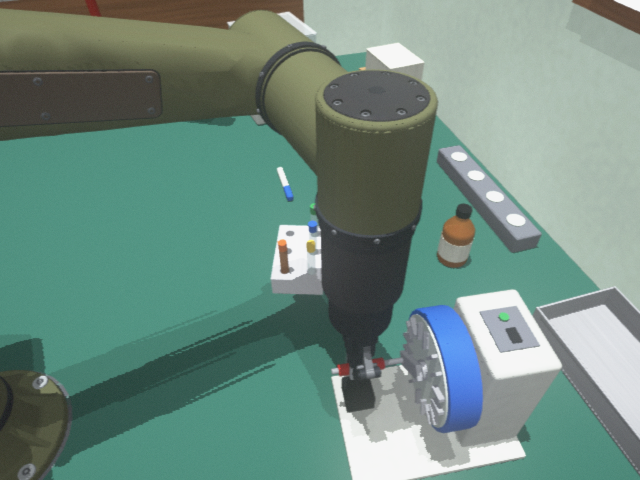

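The picture shows the handle held at about (360,368) just above the well, and the amber tube standing in the rack at (284,255). The arm is still, with joint speeds below 0.003 rad/s.

```bash
python3 - <<'E'
from workcell import env
print(env.close_job())
E
```

```text
the job is handed in; nothing more can be done
None
```

The job is done and handed in at about 27 s: the amber tube is in the rack, and the gripper is holding the handle with the heavy side at the bottom by my estimate.

- **Tube:** I stood it in the right-hand hole of the front row (rack_hole0). When it bottomed I read 6 N, at the same height it had in the well. Afterwards it showed about the same length above the rack as the yellow tube next to it.
- **First grasp of the handle missed:** The fingers closed just above the handle. The pictures showed that the real fingertips sit about 25 mm above the reported TCP. I lifted off, turned the gripper for a clear view, went about 25 mm lower and gripped the handle properly. The handle had not moved.
- **Feeling the weight:** I led the wheel clockwise through a full turn plus part of a second, taking a force reading about every 30°. The fit gave a drag of 6.0 N and a weight pull of 4.3 N, with a 0.6 N scatter. It puts the heavy side at the bottom when q is 4.0 rad.
- **Final checks:** Moving back the other way through q = 3.99, I read 5.8 N, which is the drag alone, so the weight pulls neither way there. The gripper now holds the handle at q = 3.98 with joint speeds below 0.003 rad/s. A radial force of about 5 N and an axial force of 2–3 N remain from small path errors.

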